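Stir the biscuit mix and hang the paddle back

ROBOT

A 6-joint arm with a two-finger parallel gripper is mounted at the origin on a cart in front of the work surface, level with it; the furniture and walls round the work are solid. World frame = base frame: x ahead of the robot, y to its left, z up, the work surface at z = 0. Lengths are in m, angles in rad, forces in N, time in s.
With the tool pointing down it reaches from about 0.2 to 0.875 m from the base axis. Payload 3.4 kg.
Tool frame: the origin (TCP) lies at the very end of the fingers, on their centre line; the grasp point (between the pads) lies arm.tcp_to_grasp behind it (arm.tcp_to_grasp is the distance from the TCP to the grasp point, in m); z points along the fingers, y is the direction in which the jaws open and shut (so a half turn about z gives the same grasp; the last joint's range is limited). The gripper opens to 94 mm and grips with 3 to 60 N. Pads are 16 mm wide; open, the fingers measure 119 mm over their backs; the gripper's body (75 mm by 177 mm) begins 78 mm behind the grasp point.
Start: joints at [1.188, 0.276, 1.505, -0, 1.361, -0.121], TCP at [0.149, 0.555, 0.205] pointing down, gripper open.
Joint ranges: [-2.89, 2.89], [-0.75, 2.08], [0.22, 2.7], [-1.18, 4.32], [0.11, 2.71], [-2.7, 2.7]. Speed limits (rad/s): [2.57, 2.57, 3.14, 3.14, 3.14, 3.14].

INTERFACE

Orientations are given as a unit quaternion [x, y, z, w].
In Python, from bench import arm, cams gives the robot as it stands.
- The arm moves only by the shell command python3 -m jog 'ROWS' [FORCE]. ROWS is JSON, a list of rows, each an object of numbers: "tx", "ty", "tz": the shift along the tool's x, y, z in cm; "roll": the turn about the tool's z in degrees; "hand": the finger opening in cm, from 0 to 9.4. A call has 1 to 5 rows; each row shifts and turns the commanded pose from where the row before left it, along the tool's axes as they then stand; what a row does not reach is not made up. A row lasts 1/12 s, in which the tool goes at most 41.7 mm and 7.16 degrees, less where a joint would pass 70% of its speed; a pose out of reach is approached as far as the arm can. A call with a gripper value outside its range is refused whole. The fingers move at their own pace and stop on an object; FORCE is the grip in N (left out, the last holds). Time passes only in rows, so rows that do not move let the fingers close. It gives the time, the measured TCP pose, the force and the opening at its end, in the units of the state.
- arm.sense(): the state, without advancing time (a new reading comes with each control period).
- cams.camera(name): name is "side" or "top"; returns a dict with "pixels" (420x560x3 uint8, blue, green, red), "camera_matrix" (3x3 intrinsics, pixels), "position" and "rotation" of the camera in the world. Camera axes: x right, y down, z forward; pixel columns grow to the right and rows downward; lengths in m; the calibration is good to about 2 mm. A picture is of the moment at which its call begins. There is no depth.
- arm.job_done(): hands the job in, once; it reports no verdict.
Trained networks look in the newest picture that a camera, given by its name, has taken for a name from the list of things; names that differ only in an ending like _2 or _b are one class to them, and where a whole thing is asked for, a point or a joint stands for the part that bears it (a point fixed in the world has none). Each returns a list of dicts, best first, with "score" (0 to 1); they miss things now and then, are a little off and sometimes report something else, mostly with a low value. They report only what shows in the picture. A call takes as long as a camera call.
- cams.search_frame(target, camera): "location" ([x, y, z] in m, in the coordinates of the camera as it stood for that picture, good to about 4 mm: the middle of the surface that is visible of it).
The state is a dict: "t": time; "qpos": joint angles; "qvel": joint speeds; "effort": joint torques, N m; "tool_pos": TCP position; "ee_rot": TCP orientation; "contact_force": force on the tool from outside, world axes, zero at the start; "moment": the same for the moment, N m; "opening": opening from 0.0 (shut) to 1.0 (fully open).
Only numpy, scipy, OpenCV 4.12 (cv2) and the standard library are available. Lean on these libraries where they do the work, as an engineer would, in place of code of your own. Each camera call takes 0.05 s, during which the arm holds its last target.

TASK

Take the wooden stirring paddle out of its forked stand and, holding it, stir the biscuit balls in the steel bowl until the large and the small ones are mixed: whichever way the bowl is divided in half through its middle, each half should hold at least one of each kind. Then hang the paddle back upright in the fork, its flat shank in the slot and its collar resting on the prongs. Touch the balls only with the paddle, spill none, and leave the cup and the timer alone.

Things in the scene. Friction and masses are not known exactly. Their poses are not given: they have to be found in the camera images.
- bowl_in (a point): Centre of the bowl's flat inner floor, 5 mm above the table; z up, x and y level. The floor is flat to a radius of about 50 mm; from there the inside rises to 5 mm above the floor at radius 63 mm, 23 mm at radius 81 mm and 55 mm at radius 89 mm (the rim). At the start the small balls lie together on the -y side and the large ones on the +y side
- bowl_diag (a point): The same point of the bowl with its x and y axes turned by 45 degrees about the vertical
- paddle_grip (a point): Point on the paddle's axis in its flat shank, 98 mm above the lower end of the blade: the place to grip, from straight above. z points up along the paddle, x across its wide side, y across its thickness. The shank is 26 mm wide (x) and 14 mm thick (y), so the jaws close along y; it runs from the collar's top (25 mm below this point) to the top end (32 mm above)
- paddle_collar (a point): Middle of the underside of the paddle's square collar (40 x 40 x 8 mm), 65 mm above the lower end of the blade and 33 mm below the grip point; the shank goes on below it with the same section; the blade takes up the lowest 50 mm
- paddle_tip (a point): Lower end of the paddle's blade, on its axis. The blade is 24 mm wide (x), 12 mm thick (y)
- stand_seat (a point): Middle of the stand's fork slot at the height of the prongs' top, 78 mm above the table. The slot runs along x and is 20 mm wide, so the shank enters only with its 26 mm side along the slot; hung up, the collar's underside rests here. The prong ends, 27 to 33 mm in front (-x), turn up 6 mm as a stop; the column top stands up 6 mm from 30 mm behind
- stand: Stand fixed to the table: white foot plate 150 x 110 x 10 mm, low column at its back (+x) and an aluminium fork of two level prongs open to its front (-x). Origin on the table under the slot's middle. The paddle comes out by lifting it about 15 mm and sliding it 80 mm or more to the front (-x), never straight up: the blade does not pass through the slot
- large0: Centre of a large smooth glazed biscuit ball, 28 mm across, 15 g, loose in the bowl, rolls when pushed (one of five alike)
- small0: Centre of a small smooth glazed biscuit ball, 19 mm across, 10 g, loose in the bowl, rolls when pushed (one of five alike)
- large1: Centre of a large smooth glazed biscuit ball, 28 mm across, 15 g, loose in the bowl, rolls when pushed (one of five alike)
- small1: Centre of a small smooth glazed biscuit ball, 19 mm across, 10 g, loose in the bowl, rolls when pushed (one of five alike)
- large2: Centre of a large smooth glazed biscuit ball, 28 mm across, 15 g, loose in the bowl, rolls when pushed (one of five alike)
- small2: Centre of a small smooth glazed biscuit ball, 19 mm across, 10 g, loose in the bowl, rolls when pushed (one of five alike)
- large3: Centre of a large smooth glazed biscuit ball, 28 mm across, 15 g, loose in the bowl, rolls when pushed (one of five alike)
- small3: Centre of a small smooth glazed biscuit ball, 19 mm across, 10 g, loose in the bowl, rolls when pushed (one of five alike)
- large4: Centre of a large smooth glazed biscuit ball, 28 mm across, 15 g, loose in the bowl, rolls when pushed (one of five alike)
- small4: Centre of a small smooth glazed biscuit ball, 19 mm across, 10 g, loose in the bowl, rolls when pushed (one of five alike)
- bowl: Open round steel mixing bowl, held fast on the table by a flat rubber foot (it does not move); outer diameter 88 mm at the bottom and 184 mm at the rim, rounded sides, rim 60 mm above the table, wall 3 mm; origin at the centre of its underside, 5 mm under the inner floor
- paddle: Wooden stirring paddle, loose, 130 mm long, about 90 g, hanging upright (blade down) in the stand; origin at the lower end of the blade, axes as for the grip point
- cup: Small clear measuring cup, 55 mm across, 40 mm high, bystander; origin at the centre of its underside
- timer: White round kitchen timer, 66 mm across, 38 mm high, bystander; origin at the centre of its underside

How it is judged:
On the way, in this order (a step that is already met when the one before it is completed fails the run):
1. the held paddle's blade is down among the balls in the bowl (contact force between the fingers and paddle above 1 N and horizontal distance between paddle_tip and bowl_in below 0.08 m and z of paddle_tip in the frame of bowl_in below 0.025 m), for 0.1 s.
2. the balls are mixed while the paddle is still held in or over the bowl (contact force between the fingers and paddle above 1 N and horizontal distance between paddle_tip and bowl_in below 0.08 m and x of any of large0, large1, large2, large3, large4 in the frame of bowl_in above 0 m and x of any of large0, large1, large2, large3, large4 in the frame of bowl_in below 0 m and y of any of large0, large1, large2, large3, large4 in the frame of bowl_in above 0 m and y of any of large0, large1, large2, large3, large4 in the frame of bowl_in below 0 m and x of any of large0, large1, large2, large3, large4 in the frame of bowl_diag above 0 m and x of any of large0, large1, large2, large3, large4 in the frame of bowl_diag below 0 m and y of any of large0, large1, large2, large3, large4 in the frame of bowl_diag above 0 m and y of any of large0, large1, large2, large3, large4 in the frame of bowl_diag below 0 m and x of any of small0, small1, small2, small3, small4 in the frame of bowl_in above 0 m and x of any of small0, small1, small2, small3, small4 in the frame of bowl_in below 0 m and y of any of small0, small1, small2, small3, small4 in the frame of bowl_in above 0 m and y of any of small0, small1, small2, small3, small4 in the frame of bowl_in below 0 m and x of any of small0, small1, small2, small3, small4 in the frame of bowl_diag above 0 m and x of any of small0, small1, small2, small3, small4 in the frame of bowl_diag below 0 m and y of any of small0, small1, small2, small3, small4 in the frame of bowl_diag above 0 m and y of any of small0, small1, small2, small3, small4 in the frame of bowl_diag below 0 m), for 0.2 s.
At the end, for the whole second after the job is handed in: Cut along the bowl's x or y axis or a diagonal, each half holds at least one large and one small ball; all ten are in the bowl; the paddle hangs still in the fork, upright (0.15 rad), wide side along the slot (0.3 rad), collar within 5 mm in height and 12 mm sideways of its seat (x of any of large0, large1, large2, large3, large4 in the frame of bowl_in above 0 m and x of any of large0, large1, large2, large3, large4 in the frame of bowl_in below 0 m and y of any of large0, large1, large2, large3, large4 in the frame of bowl_in above 0 m and y of any of large0, large1, large2, large3, large4 in the frame of bowl_in below 0 m and x of any of large0, large1, large2, large3, large4 in the frame of bowl_diag above 0 m and x of any of large0, large1, large2, large3, large4 in the frame of bowl_diag below 0 m and y of any of large0, large1, large2, large3, large4 in the frame of bowl_diag above 0 m and y of any of large0, large1, large2, large3, large4 in the frame of bowl_diag below 0 m and x of any of small0, small1, small2, small3, small4 in the frame of bowl_in above 0 m and x of any of small0, small1, small2, small3, small4 in the frame of bowl_in below 0 m and y of any of small0, small1, small2, small3, small4 in the frame of bowl_in above 0 m and y of any of small0, small1, small2, small3, small4 in the frame of bowl_in below 0 m and x of any of small0, small1, small2, small3, small4 in the frame of bowl_diag above 0 m and x of any of small0, small1, small2, small3, small4 in the frame of bowl_diag below 0 m and y of any of small0, small1, small2, small3, small4 in the frame of bowl_diag above 0 m and y of any of small0, small1, small2, small3, small4 in the frame of bowl_diag below 0 m and horizontal distance between each of large0, large1, large2, large3, large4, small0, small1, small2, small3, small4 and bowl_in below 0.09 m and z of each of large0, large1, large2, large3, large4, small0, small1, small2, small3, small4 in the frame of bowl_in below 0.05 m and horizontal distance between paddle_collar and stand_seat below 0.012 m and z of paddle_collar in the frame of stand_seat between -0.005 and 0.005 m and angle between paddle_grip's own z axis and vertical below 0.15 rad and angle between the x axis of paddle_grip and the x axis of stand_seat, either way round below 0.3 rad and linear speed of paddle below 0.02 m/s); the robot touches nothing.
It fails at once if the gripper touches a ball (contact force between the fingers and large0 above 0.5 N or contact force between the fingers and large1 above 0.5 N or contact force between the fingers and large2 above 0.5 N or contact force between the fingers and large3 above 0.5 N or contact force between the fingers and large4 above 0.5 N or contact force between the fingers and small0 above 0.5 N or contact force between the fingers and small1 above 0.5 N or contact force between the fingers and small2 above 0.5 N or contact force between the fingers and small3 above 0.5 N or contact force between the fingers and small4 above 0.5 N).
It fails at once if a ball leaves the bowl (horizontal distance between any of large0, large1, large2, large3, large4, small0, small1, small2, small3, small4 and bowl_in above 0.1 m).
It fails at once if the cup or the timer is moved (distance of any of cup, timer from where it was at the start of the episode above 0.03 m).
It also fails if it takes over 72 s, if anything falls off the work surface, if the arm or the gripper's body presses on something with over 40 N, if the wrist force passes 120 N, or if a joint passes its speed limit or range.

## Working session

There is one attempt and no reset: what is moved stays moved. The work goes in short steps, Python scripts to look and compute and a shell command to move; the robot and the scene stay as the last step left them, time stands still between calls to the robot, and variables do not carry over. Pictures are saved under pics/ and viewed, and the job is handed in when it is done.

```bash
ls; mkdir -p pics; cat > h.py <<'E'
from bench import arm, cams
import numpy as np, cv2
from scipy.spatial.transform import Rotation as R
def cam(n,save=None):
    c=cams.camera(n)
    if save: cv2.imwrite('pics/'+save,c['pixels'])
    return c
def rot(c):
    r=np.array(c['rotation'])
    return r if r.shape==(3,3) else R.from_quat(r).as_matrix()
def w(c,p): return rot(c)@np.array(p)+np.array(c['position'])
def proj(c,P):
    q=rot(c).T@(np.array(P)-np.array(c['position'])); q=np.array(c['camera_matrix'])@q
    return q[:2]/q[2]
def ray(c,uv,z):
    d=rot(c)@np.linalg.inv(np.array(c['camera_matrix']))@np.array([uv[0],uv[1],1.])
    p=np.array(c['position']); return p+d*(z-p[2])/d[2]
E
python3 - <<'E'
from h import *
s=arm.sense(); print(s, arm.tcp_to_grasp)
for n in('top','side'):
    c=cam(n,n+'0.png'); print(n,np.round(c['position'],3),np.round(rot(c),3).tolist())
    for t in ('bowl_in','bowl','paddle','paddle_grip','paddle_collar','paddle_tip','stand_seat','stand','large0','small0','cup','timer'):
        for r in cams.search_frame(t,n)[:5]: print(t,round(r['score'],2),np.round(w(c,r['location']),3),proj(c,w(c,r['location'])).round())
E
```

```text
pics
{'t': 0.0, 'qpos': array([ 1.18799785e+00,  2.76602371e-01,  1.50610634e+00, -7.93877221e-07,
        1.36069461e+00, -1.21004907e-01]), 'qvel': array([ 8.02897984e-05, -1.79956410e-04,  4.95168753e-04, -2.81417422e-03,
       -1.11506762e-03, -1.06338891e-03]), 'effort': array([-2.60557435e-04, -4.04580295e+01, -2.37232322e+01,  6.99454523e-02,
        3.49027303e-02, -1.44412525e-04]), 'tool_pos': array([0.14861564, 0.55488371, 0.20461122]), 'ee_rot': array([ 1.30523172e-01,  9.91444846e-01, -8.76860946e-04, -2.25275681e-04]), 'contact_force': array([-0.15779943, -0.33651248,  0.33694096]), 'moment': array([-0.0266792 ,  0.05575643, -0.0245402 ]), 'opening': 1.0014080142946502} 0.0188
top [ 0.451 -0.012  0.998] [[-0.021, -0.991, 0.134], [-1.0, 0.019, -0.016], [0.013, -0.134, -0.991]]
bowl_in 0.97 [0.549 0.211 0.022] [162. 232.]
bowl_in 0.63 [0.578 0.185 0.021] [175. 218.]
bowl 0.71 [0.543 0.207 0.023] [163. 235.]
paddle 0.86 [ 0.517 -0.198  0.085] [369. 242.]
paddle_grip 0.94 [ 0.523 -0.196  0.086] [368. 238.]
paddle_collar 0.88 [ 0.52  -0.192  0.084] [366. 240.]
paddle_tip 0.
[... 744 characters left out ...]
0.73 [0.552 0.238 0.04 ] [208. 175.]
paddle 0.96 [ 0.52  -0.204  0.09 ] [306. 258.]
paddle_grip 0.82 [ 0.516 -0.207  0.091] [305. 259.]
paddle_collar 0.96 [ 0.515 -0.209  0.09 ] [305. 260.]
paddle_tip 0.88 [ 0.517 -0.208  0.091] [306. 259.]
stand_seat 0.56 [ 0.533 -0.224  0.015] [316. 293.]
stand_seat 0.26 [ 0.515 -0.206  0.088] [304. 260.]
stand 0.91 [ 0.534 -0.226  0.006] [317. 297.]
large0 0.58 [0.557 0.162 0.032] [225. 191.]
large0 0.56 [0.534 0.188 0.028] [211. 190.]
large0 0.53 [0.518 0.209 0.03 ] [201. 187.]
large0 0.51 [0.503 0.182 0.028] [201. 194.]
cup 0.93 [ 0.423 -0.009  0.029] [208. 247.]
timer 0.56 [ 0.682 -0.044  0.024] [320. 219.]
timer 0.49 [ 0.518 -0.204  0.09 ] [305. 258.]
```

```bash
python3 - <<'E'
import cv2
a=cv2.imread('pics/top0.png'); b=cv2.imread('pics/side0.png')
cv2.imwrite('pics/t0a.png',cv2.resize(a[120:330,90:270],None,fx=2.8,fy=2.8,interpolation=cv2.INTER_CUBIC))
cv2.imwrite('pics/t0b.png',cv2.resize(a[160:310,300:440],None,fx=4,fy=4,interpolation=cv2.INTER_CUBIC))
cv2.imwrite('pics/s0b.png',cv2.resize(b[190:340,230:400],None,fx=4,fy=4,interpolation=cv2.INTER_CUBIC))
E
```

```text
(no output)
```

View pics/top0.png

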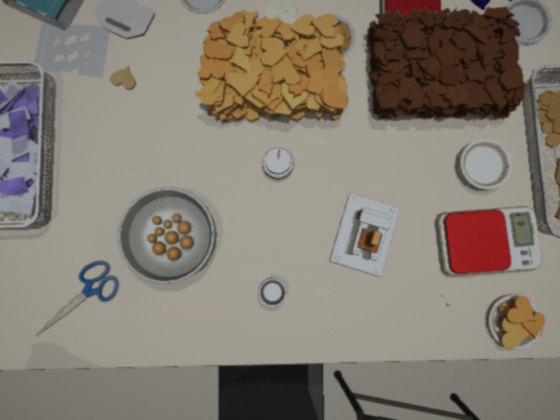

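View pics/t0a.png

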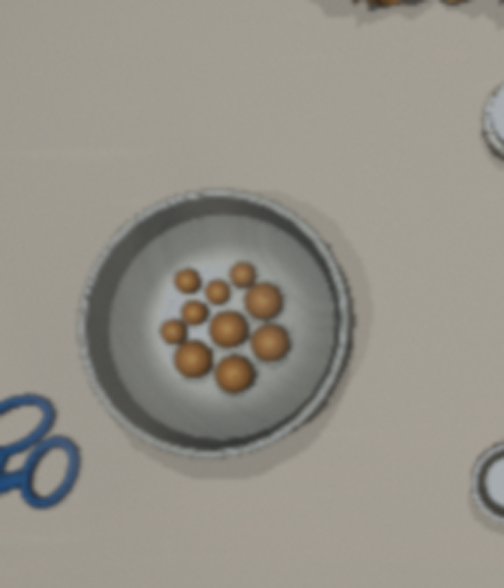

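View pics/t0b.png

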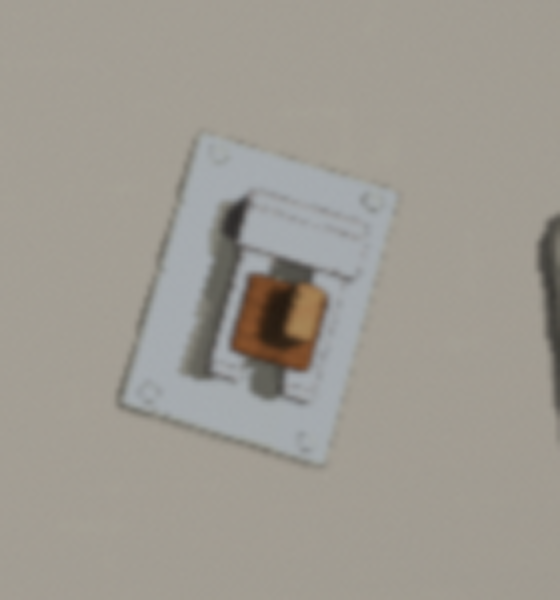

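View pics/s0b.png

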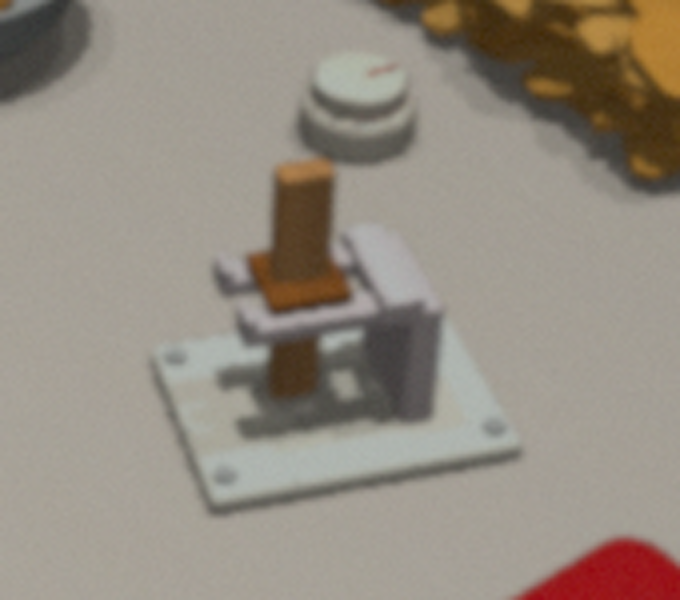

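View pics/side0.png

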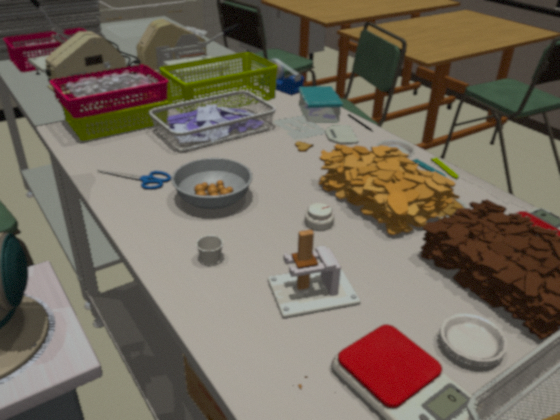

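```bash
python3 - <<'E'
from h import *
c=cam('top')
f=lambda x,y,s,ox,oy:(x/s+ox-.4,y/s+oy-.4)
P=[ray(c,f(x,y,4,300,160),.01)[:2] for x,y in((203,130),(398,188),(325,465),(118,405))]
P=np.array(P);print(P.round(3),[np.linalg.norm(P[i]-P[i-1]).round(3) for i in range(4)])
d=(P[0]+P[1]-P[2]-P[3]);d2=P[0]-P[1]; print('plate c',P.mean(0),'yaw',np.degrees(np.arctan2(d[1],d[0])),np.degrees(np.arctan2(-d2[0],d2[1])))
print('padtop',ray(c,f(305,311,4,300,160),.143)) 
print('collar',ray(c,f(279,321,4,300,160),.086))
# column/prong features
for n,q,z in(('prongend',(214,370),.084),('prongend',(310,398),.084),('colbackL',(255,190),.084),('colbackR',(365,228),.084),('colfrontL',(240,243),.084),('colfrontR',(353,278),.084)):
  print(n,ray(c,f(*q,4,300,160),z))
# side
s=cam('side')
print('side top',ray(s,f(305,172,4,230,190),.143),'collar c', ray(s,f(300,279,4,230,190),.086))
# bowl rim ellipse
im=c['pixels']; 
for e in [((80,325),(352,325),(215,190),(215,458))]:
  Q=[ray(c,f(x,y,2.8,90,120),.06)[:2] for x,y in e]; print('rim',np.round(Q,3), [(Q[0]+Q[1])/2,(Q[2]+Q[3])/2])
E
```

```text
[[ 0.627 -0.178]
 [ 0.594 -0.279]
 [ 0.452 -0.234]
 [ 0.485 -0.129]] [np.float64(0.151), np.float64(0.106), np.float64(0.149), np.float64(0.11)]
plate c [ 0.53946993 -0.20486349] yaw -18.418860212291637 -17.94460446695465
padtop [ 0.52023361 -0.19822423  0.143     ]
collar [ 0.52034085 -0.19797541  0.086     ]
prongend [ 0.49778885 -0.16632591  0.084     ]
prongend [ 0.48359982 -0.21144236  0.084     ]
colbackL [ 0.58388407 -0.18972033  0.084     ]
colbackR [ 0.56442026 -0.24189206  0.084     ]
colfrontL [ 0.55832933 -0.18136129  0.084     ]
colfrontR [ 0.54040335 -0.23486443  0.084     ]
side top [ 0.5191176  -0.20095504  0.143     ] collar c [ 0.51822642 -0.20315537  0.086     ]
rim [[0.54  0.287]
 [0.537 0.098]
 [0.634 0.194]
 [0.447 0.192]] [array([0.53837147, 0.1924362 ]), array([0.54033877, 0.1932739 ])]
```

```bash
cat >> h.py <<'E'
YAW=np.radians(-18.2)
SEAT=np.array([.521,-.199]); BOWL=np.array([.5395,.193])
def to(x,y,z=None):
    s=arm.sense(); Rm=R.from_quat(s['ee_rot']).as_matrix()
    p=s['tool_pos']; d=np.array([x,y,p[2] if z is None else z])-p
    yaw=np.degrees(np.arctan2(Rm[1,0],Rm[0,0]))
    print('t%.2f'%s['t'],'tcp',p.round(4),'toolx yaw %.2f'%yaw,'tilt %.2f'%np.degrees(np.arccos(-Rm[2,2])),'tool delta cm',(Rm.T@d*100).round(2),'f',np.round(s['contact_force'],1),'m',np.round(s['moment'],2),'open mm',round(s['opening']*94,1))
E
python3 -m jog '[{"roll":3.2},{"tx":-2.8,"ty":-2.85},{"tx":-2.8,"ty":-2.85},{"tx":-2.8,"ty":-2.85},{"tx":-2.8,"ty":-2.85}]'
python3 -m jog '[{"tx":-2.8,"ty":-2.85},{"tx":-2.8,"ty":-2.85},{"tx":-2.8,"ty":-2.85},{"tx":-2.8,"ty":-2.85},{"tx":-2.8,"ty":-2.85}]'
python3 -m jog '[{"tx":-2.8,"ty":-2.85},{"tx":-2.8,"ty":-2.85},{"tx":-2.8,"ty":-2.85},{"tx":-2.8,"ty":-2.85},{"tx":-2.8,"ty":-2.85}]'
python3 -c "
from h import *
to(.521,-.199,.19)"
```

```text
t1.40 tcp [0.1488 0.5554 0.2055] toolx yaw 165.00 tilt 0.00 tool delta cm [-55.47 -63.24   1.54] f [-0.5  0.5 -0.3] m [ 0.04 -0.03  0.01] open mm 94.1$[0]: bad value
$[0]: bad value
$[0]: bad value
```

```bash
python3 -m jog '[{"tx":0,"ty":0,"tz":0,"roll":3.2,"hand":9.4},{"tx":-2.8,"ty":-2.85,"tz":0,"roll":0,"hand":9.4}]'; python3 -m jog --help
```

```text
t: 1.57
tool_pos: [0.1653, 0.5246, 0.205]
ee_rot: [0.157, 0.988, 0.003, -0.001]
contact_force: [1.3, 0.8, 1.1]
opening: 1.001invalid input: not JSON, or not a number
```

```bash
python3 -m jog '[{"tx":-2.8,"ty":-2.85,"tz":0,"roll":0,"hand":6},{"tx":-2.8,"ty":-2.85,"tz":0,"roll":0,"hand":6},{"tx":-2.8,"ty":-2.85,"tz":0,"roll":0,"hand":6},{"tx":-2.8,"ty":-2.85,"tz":0,"roll":0,"hand":6},{"tx":-2.8,"ty":-2.85,"tz":0,"roll":0,"hand":6}]'
python3 -m jog '[{"tx":-2.8,"ty":-2.85,"tz":0,"roll":0,"hand":6},{"tx":-2.8,"ty":-2.85,"tz":0,"roll":0,"hand":6},{"tx":-2.8,"ty":-2.85,"tz":0,"roll":0,"hand":6},{"tx":-2.8,"ty":-2.85,"tz":0,"roll":0,"hand":6},{"tx":-2.8,"ty":-2.85,"tz":0,"roll":0,"hand":6}]'
python3 -m jog '[{"tx":-2.8,"ty":-2.85,"tz":0,"roll":0,"hand":6},{"tx":-2.8,"ty":-2.85,"tz":0,"roll":0,"hand":6},{"tx":-2.8,"ty":-2.85,"tz":0,"roll":0,"hand":6},{"tx":-2.8,"ty":-2.85,"tz":0,"roll":0,"hand":6},{"tx":-2.8,"ty":-2.85,"tz":0,"roll":0,"hand":6}]'
python3 -c "
from h import *
to(.521,-.199,.19)"
```

```text
t: 1.98
tool_pos: [0.2554, 0.3389, 0.2056]
ee_rot: [0.158, 0.987, 0.0, 0.0]
contact_force: [0.1, 0.3, -0.0]
opening: 0.683
t: 2.4
tool_pos: [0.3439, 0.1597, 0.2059]
ee_rot: [0.158, 0.987, 0.0, 0.001]
contact_force: [1.1, 1.4, -0.6]
opening: 0.64
t: 2.82
tool_pos: [0.4325, -0.0197, 0.2058]
ee_rot: [0.159, 0.987, 0.0, 0.0]
contact_force: [-0.1, 0.9, 0.6]
opening: 0.639
t2.82 tcp [ 0.4325 -0.0197  0.2058] toolx yaw 161.76 tilt 0.06 tool delta cm [-14.02 -14.26   1.58] f [-0.1  0.9  0.6] m [ 0.02 -0.05  0.04] open mm 60.0
```

```bash
python3 -m jog '[{"tx":-2.8,"ty":-2.85,"tz":0,"roll":0,"hand":6},{"tx":-2.8,"ty":-2.85,"tz":0,"roll":0,"hand":6},{"tx":-2.8,"ty":-2.85,"tz":0,"roll":0,"hand":6},{"tx":-2.5,"ty":-2.5,"tz":0,"roll":0,"hand":6},{"tx":-2.0,"ty":-2.0,"tz":0,"roll":0,"hand":6}]'
python3 -m jog '[{"tx":0,"ty":0,"tz":0,"roll":0,"hand":6},{"tx":0,"ty":0,"tz":0,"roll":0,"hand":6}]'
python3 - <<'E'
from h import *
to(.521,-.199,.15)
c=cam('top','t1.png');s=cam('side','s1.png')
cv2.imwrite('pics/t1c.png',np.hstack([cv2.resize(c['pixels'][170:290,300:420],(480,480),interpolation=cv2.INTER_CUBIC)]))
cv2.imwrite('pics/s1c.png',cv2.resize(s['pixels'][150:320,220:400],None,fx=3.4,fy=3.4,interpolation=cv2.INTER_CUBIC))
E
```

```text
t: 3.23
tool_pos: [0.5148, -0.185, 0.2053]
ee_rot: [0.159, 0.987, -0.0, 0.0]
contact_force: [0.2, 0.4, 0.4]
opening: 0.636
t: 3.4
tool_pos: [0.514, -0.1831, 0.2048]
ee_rot: [0.159, 0.987, 0.0, -0.0]
contact_force: [-1.6, 0.6, 0.0]
opening: 0.636
t3.40 tcp [ 0.514  -0.1831  0.2048] toolx yaw 161.67 tilt 0.07 tool delta cm [-1.17 -1.29  5.48] f [-1.6  0.6  0. ] m [ 0.06 -0.02  0.01] open mm 59.8
```

View pics/s1c.png

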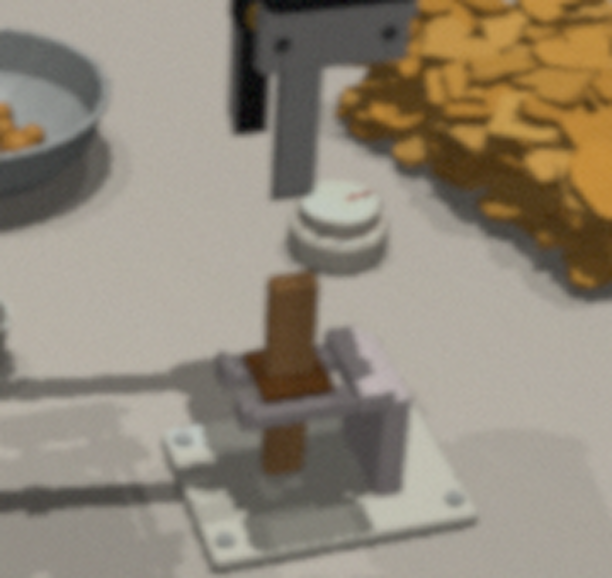

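View pics/t1c.png

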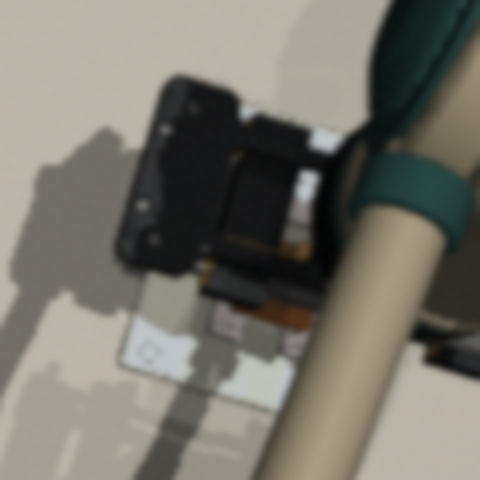

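```bash
python3 -m jog '[{"tx":-1.15,"ty":-1.3,"tz":0,"roll":0,"hand":6},{"tx":0,"ty":0,"tz":1.5,"roll":0,"hand":6},{"tx":0,"ty":0,"tz":1.5,"roll":0,"hand":6},{"tx":0,"ty":0,"tz":1.5,"roll":0,"hand":6},{"tx":0,"ty":0,"tz":0,"roll":0,"hand":6}]'
python3 - <<'E'
from h import *
to(.5205,-.199,.092)
s=cam('side','s2.png')
cv2.imwrite('pics/s2c.png',cv2.resize(s['pixels'][150:320,220:400],None,fx=3.4,fy=3.4,interpolation=cv2.INTER_CUBIC))
E
```

```text
t: 3.92
tool_pos: [0.519, -0.1967, 0.1581]
ee_rot: [0.158, 0.988, 0.001, -0.002]
contact_force: [0.2, 1.1, -0.6]
opening: 0.641
t3.92 tcp [ 0.519  -0.1967  0.1581] toolx yaw 161.87 tilt 0.28 tool delta cm [-0.25 -0.18  6.61] f [ 0.2  1.1 -0.6] m [-0.03  0.01 -0.04] open mm 60.3
```

View pics/s2c.png

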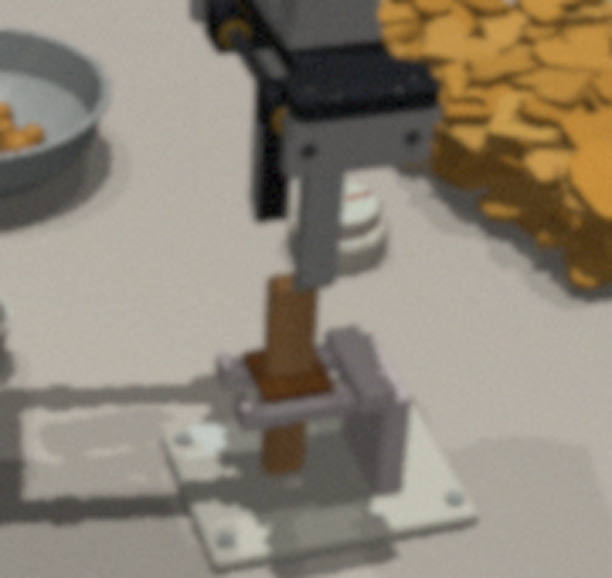

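```bash
python3 -m jog '[{"tx":-0.2,"ty":-0.2,"tz":2,"roll":0,"hand":6},{"tx":0,"ty":0,"tz":2,"roll":0,"hand":6},{"tx":0,"ty":0,"tz":1.5,"roll":0,"hand":6},{"tx":0,"ty":0,"tz":1,"roll":0,"hand":6},{"tx":0,"ty":0,"tz":0,"roll":0,"hand":6}]'
python3 - <<'E'
from h import *
to(.5205,-.199,.092)
s=cam('side','s3.png')
cv2.imwrite('pics/s3c.png',cv2.resize(s['pixels'][150:320,220:400],None,fx=3.4,fy=3.4,interpolation=cv2.INTER_CUBIC))
E
```

```text
t: 4.38
tool_pos: [0.5212, -0.1999, 0.0944]
ee_rot: [0.158, 0.987, 0.0, -0.001]
contact_force: [-0.5, 0.3, 1.0]
opening: 0.641
t4.38 tcp [ 0.5212 -0.1999  0.0944] toolx yaw 161.83 tilt 0.14 tool delta cm [0.09 0.06 0.24] f [-0.5  0.3  1. ] m [-0.02  0.01  0.01] open mm 60.2
```

View pics/s3c.png

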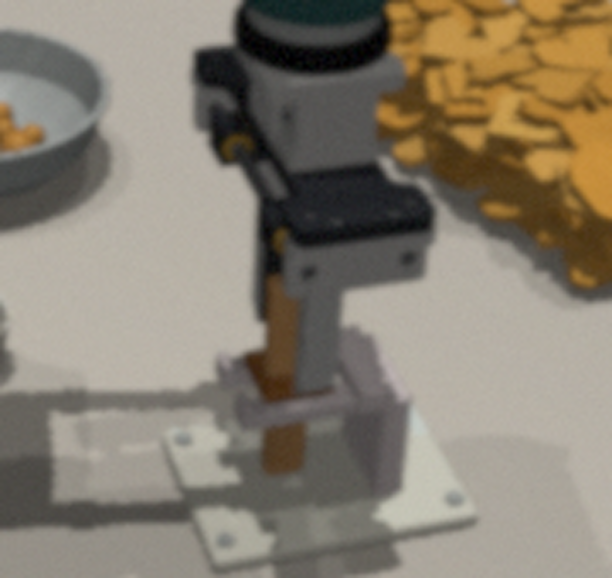

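```bash
python3 - <<'E'
from h import *
s=cam('side')
st=arm.sense();M=R.from_quat(st['ee_rot']).as_matrix();p=st['tool_pos']
f=lambda q:((proj(s,q)-[220,150])*3.4).round(0)
print('near tip ctr',f(p-.037*M[:,1]), 'inner corners',f(p-.030*M[:,1]+.008*M[:,0]),f(p-.030*M[:,1]-.008*M[:,0]))
print('outer corners',f(p-.042*M[:,1]+.008*M[:,0]),f(p-.042*M[:,1]-.008*M[:,0]))
print('far',f(p+.03*M[:,1]+.008*M[:,0]))
for dx in(-.013,.013):
  for dy in(-.007,.007):
    q=np.r_[SEAT,.143]-dx*M[:,0]+dy*M[:,1]; print('pad top corner',dx,dy,f(q), 'collarlvl',f(q-[0,0,.065]))
E
```

```text
near tip ctr [315. 394.] inner corners [296. 388.] [325. 383.]
outer corners [303. 403.] [333. 398.]
far [261. 320.]
pad top corner -0.013 -0.007 [273. 289.] collarlvl [267. 390.]
pad top corner -0.013 0.007 [264. 274.] collarlvl [259. 374.]
pad top corner 0.013 -0.007 [321. 282.] collarlvl [314. 382.]
pad top corner 0.013 0.007 [312. 267.] collarlvl [305. 366.]
```

```bash
python3 -m jog '[{"tx":0,"ty":0,"tz":0.2,"roll":0,"hand":3},{"tx":0,"ty":0,"tz":0,"roll":0,"hand":1},{"tx":0,"ty":0,"tz":0,"roll":0,"hand":0},{"tx":0,"ty":0,"tz":0,"roll":0,"hand":0},{"tx":0,"ty":0,"tz":0,"roll":0,"hand":0}]' 40
python3 -m jog '[{"tx":0,"ty":0,"tz":0,"roll":0,"hand":0},{"tx":0,"ty":0,"tz":0,"roll":0,"hand":0},{"tx":0,"ty":0,"tz":0,"roll":0,"hand":0},{"tx":0,"ty":0,"tz":0,"roll":0,"hand":0},{"tx":0,"ty":0,"tz":0,"roll":0,"hand":0}]'
python3 - <<'E'
from h import *
to(.5205,-.199,.092)
s=cam('side','s4.png')
cv2.imwrite('pics/s4c.png',cv2.resize(s['pixels'][150:320,220:400],None,fx=3.4,fy=3.4,interpolation=cv2.INTER_CUBIC))
E
```

```text
t: 4.9
tool_pos: [0.5221, -0.2005, 0.0939]
ee_rot: [0.158, 0.987, -0.0, 0.0]
contact_force: [0.4, 0.5, 0.2]
opening: 0.32
t: 5.32
tool_pos: [0.522, -0.2004, 0.0935]
ee_rot: [0.158, 0.987, 0.0, 0.0]
contact_force: [-0.2, 0.3, 1.2]
opening: 0.149
t5.32 tcp [ 0.522  -0.2004  0.0935] toolx yaw 161.80 tilt 0.01 tool delta cm [0.18 0.08 0.15] f [-0.2  0.3  1.2] m [ 0.06  0.   -0.02] open mm 14.0
```

View pics/s4c.png

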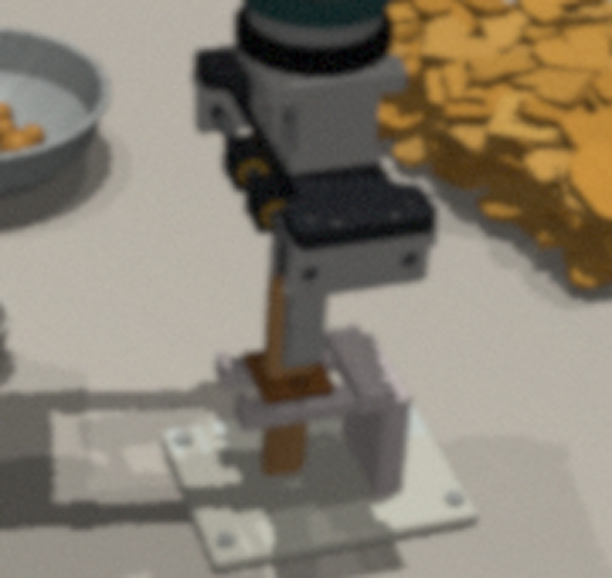

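```bash
python3 -m jog '[{"tx":0,"ty":0,"tz":-0.8,"roll":0,"hand":0},{"tx":0,"ty":0,"tz":-0.8,"roll":0,"hand":0},{"tx":0,"ty":0,"tz":0,"roll":0,"hand":0},{"tx":0,"ty":0,"tz":0,"roll":0,"hand":0}]' 
python3 - <<'E'
from h import *
to(.5220,-.2004,.1088)
s=cam('side','s5.png')
cv2.imwrite('pics/s5c.png',cv2.resize(s['pixels'][150:320,220:400],None,fx=3.4,fy=3.4,interpolation=cv2.INTER_CUBIC))
E
```

```text
t: 5.7
tool_pos: [0.5225, -0.2007, 0.1103]
ee_rot: [0.158, 0.987, -0.0, 0.001]
contact_force: [0.3, 0.7, -1.1]
opening: 0.146
t5.70 tcp [ 0.5225 -0.2007  0.1103] toolx yaw 161.80 tilt 0.11 tool delta cm [0.06 0.02 0.15] f [ 0.3  0.7 -1.1] m [ 0.01 -0.01  0.01] open mm 13.7
```

View pics/s5c.png

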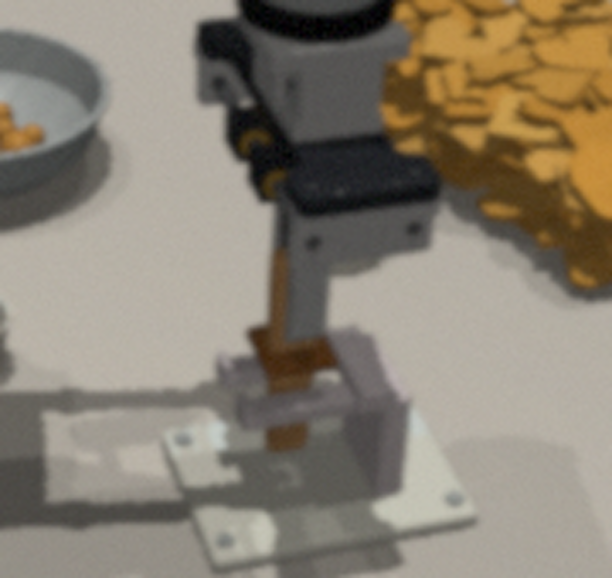

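```bash
python3 -m jog '[{"tx":1.5,"ty":0,"tz":0,"roll":0,"hand":0},{"tx":2.5,"ty":0,"tz":0,"roll":0,"hand":0},{"tx":3,"ty":0,"tz":0,"roll":0,"hand":0},{"tx":2.5,"ty":0,"tz":0,"roll":0,"hand":0},{"tx":1.5,"ty":0,"tz":0,"roll":0,"hand":0}]' 
python3 -m jog '[{"tx":0,"ty":0,"tz":-2.5,"roll":0,"hand":0},{"tx":0,"ty":0,"tz":-3,"roll":0,"hand":0},{"tx":0,"ty":0,"tz":-3,"roll":0,"hand":0},{"tx":0,"ty":0,"tz":-1,"roll":0,"hand":0}]' 
python3 - <<'E'
from h import *
to(*BOWL,.20)
for n in('top','side'):
  c=cam(n,n[0]+'6.png')
E
```

```text
t: 6.17
tool_pos: [0.414, -0.1644, 0.1088]
ee_rot: [0.158, 0.987, 0.001, -0.002]
contact_force: [0.4, 0.5, -1.7]
opening: 0.149
t: 6.5
tool_pos: [0.4192, -0.1671, 0.2082]
ee_rot: [0.158, 0.987, -0.001, 0.003]
contact_force: [0.5, -0.8, 0.4]
opening: 0.147
t6.50 tcp [ 0.4192 -0.1671  0.2082] toolx yaw 161.80 tilt 0.40 tool delta cm [-0.18 37.97  0.77] f [ 0.5 -0.8  0.4] m [ 0.04  0.01 -0.  ] open mm 13.8
```

View pics/s6.png

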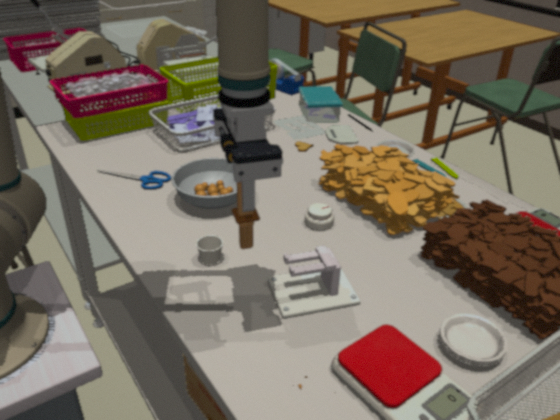

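View pics/t6.png

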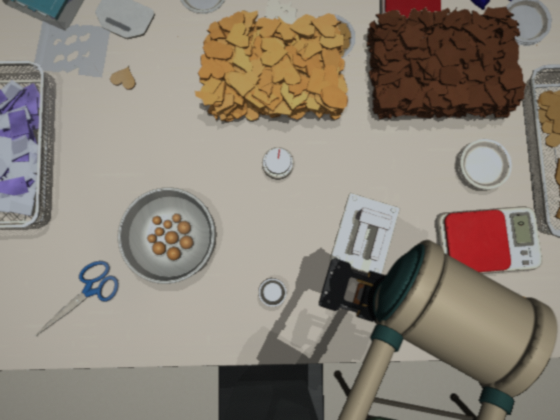

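```bash
cat >> h.py <<'E'
def balls(c,tag=None):
    im=c['pixels'].astype(int)
    b0=proj(c,[*BOWL,.02]); x0,y0=int(b0[0])-60,int(b0[1])-60
    S=6
    cr=cv2.resize(c['pixels'][y0:y0+120,x0:x0+120],None,fx=S,fy=S,interpolation=cv2.INTER_CUBIC)
    hsv=cv2.cvtColor(cr,cv2.COLOR_BGR2HSV)
    m=cv2.inRange(hsv,(4,110,60),(25,255,255))
    m=cv2.morphologyEx(m,cv2.MORPH_OPEN,np.ones((7,7)))
    d=cv2.distanceTransform(m,cv2.DIST_L2,5)
    pk=(d==cv2.dilate(d,np.ones((31,31))))&(d>15)
    n,l,s,ce=cv2.connectedComponentsWithStats(pk.astype(np.uint8))
    out=[]
    for i in range(1,n):
        u=(ce[i]+.5)/S-.5+[x0,y0]; rp=d[int(ce[i][1]),int(ce[i][0])]
        dist=np.linalg.norm(np.array(c['position'])-[*BOWL,.015]); r=rp/S/c['camera_matrix'][0][0]*dist*1000
        k='L' if r>11.3 else 's'
        w_=ray(c,u,.005+(.014 if k=='L' else .0095))[:2]
        rel=(w_-BOWL)*1000; out.append((k,rel,r))
        cv2.circle(cr,(int(ce[i][0]),int(ce[i][1])),int(rp),(0,255,0) if k=='L' else (255,0,0),2)
        cv2.putText(cr,'%s%.0f,%.0f'%(k,*rel),(int(ce[i][0])-25,int(ce[i][1])),0,.45,(255,255,255),1)
        
    g=proj(c,[*BOWL,.005]);g=((g-[x0,y0]+.5)*S-.5).astype(int);cv2.drawMarker(cr,tuple(int(v) for v in g),(0,0,255),0,20,2)
    if tag: cv2.imwrite('pics/'+tag,cv2.resize(cr,(600,600)))
    for k in 'Ls':
        a=np.sort([np.degrees(np.arctan2(o[1][1],o[1][0])) for o in out if o[0]==k])
        gap=np.max(np.diff(np.r_[a,a[:1]+360])) if len(a) else 360
        print(k,len(a),'max gap %.0f'%gap,[(int(round(o[1][0])),int(round(o[1][1])),round(float(o[2]),1)) for o in out if o[0]==k])
    return out
E
python3 - <<'E'
from h import *
c=cam('top'); balls(c,'b6.png'); print(c['camera_matrix'])
E
```

```text
L 5 max gap 183 [(20, -25, 11.4), (-1, 0, 11.9), (-11, -30, 11.7), (-22, 25, 12.0), (-33, -5, 12.3)]
s 5 max gap 255 [(40, -9, 6.8), (36, 31, 7.3), (27, 9, 7.1), (13, 26, 7.4), (-1, 40, 7.3)]
[[480.77040787   0.         278.84595719]
 [  0.         480.77040787 213.64622769]
 [  0.           0.           1.        ]]
```

View pics/b6.png

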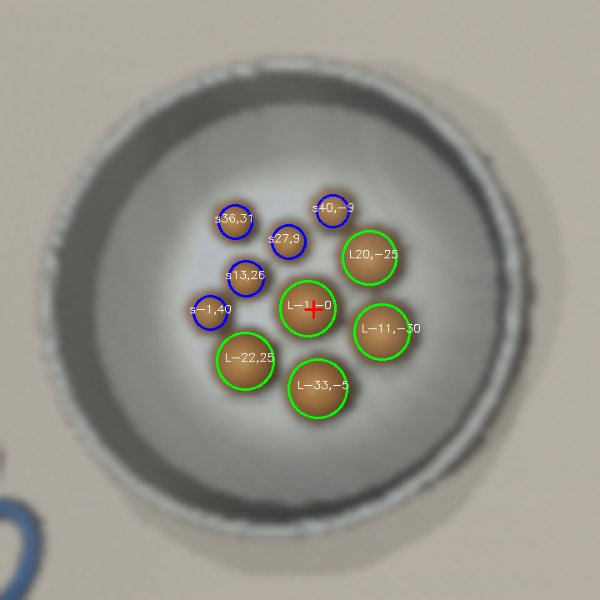

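```bash
python3 -m jog '[{"tx":0,"ty":3.9,"tz":0,"roll":0,"hand":0},{"tx":0,"ty":3.9,"tz":0,"roll":0,"hand":0},{"tx":0,"ty":3.9,"tz":0,"roll":0,"hand":0},{"tx":0,"ty":3.9,"tz":0,"roll":0,"hand":0},{"tx":0,"ty":3.9,"tz":0,"roll":0,"hand":0}]' 
python3 -c "
from h import *
to(*BOWL,.20)"
```

```text
t: 7.07
tool_pos: [0.4771, 0.021, 0.2019]
ee_rot: [0.158, 0.987, -0.0, -0.002]
contact_force: [0.1, -0.8, -1.0]
opening: 0.146
t7.07 tcp [0.4771 0.021  0.2019] toolx yaw 161.77 tilt 0.26 tool delta cm [-0.55 18.29  0.17] f [ 0.1 -0.8 -1. ] m [ 0.02 -0.1   0.03] open mm 13.7
```

```bash
cat >> h.py <<'E'
def plan(pts,tipz=None,maxcm=2.0):
    """pts: rel to bowl, mm; prints tool deltas cm per leg"""
    s=arm.sense(); p=s['tool_pos']; M=R.from_quat(s['ee_rot']).as_matrix(); a=np.arctan2(M[1,0],M[0,0])
    ex=np.array([np.cos(a),np.sin(a)]); ey=np.array([np.sin(a),-np.cos(a)])
    ey=M[:2,1]/np.linalg.norm(M[:2,1])
    q=p[:2]; print('t%.2f'%s['t'],'rel now',((q-BOWL)*1000).round(1),'tipz %.4f'%(p[2]-.0805),'yaw %.1f'%np.degrees(a), 'f',np.round(s['contact_force'],1),'open',round(s['opening']*94,1))
    for t in pts:
        g=BOWL+np.array(t)/1000; d=(g-q)*100; n=max(1,int(np.ceil(np.linalg.norm(d)/maxcm)))
        print(t,'n',n,'each tx %.2f ty %.2f'%(d@ex/n,d@ey/n)); q=g
    if tipz is not None: print('tz total %.2f'%((p[2]-.0805-tipz)*100))
E
python3 -c "
from h import *
plan([(40,-40)],.015,3.8)"
```

```text
t7.07 rel now [ -62.4 -172. ] tipz 0.1214 yaw 161.8 f [ 0.1 -0.8 -1. ] open 13.7
(40, -40) n 5 each tx -1.12 ty 3.15
tz total 10.64
```

```bash
python3 -m jog '[{"tx":-1.12,"ty":3.1,"tz":0,"roll":0,"hand":0},{"tx":-1.12,"ty":3.1,"tz":0,"roll":0,"hand":0},{"tx":-1.12,"ty":3.1,"tz":0,"roll":0,"hand":0},{"tx":-1.12,"ty":3.1,"tz":0,"roll":0,"hand":0},{"tx":-1.12,"ty":2.9,"tz":0,"roll":0,"hand":0}]' 
python3 -m jog '[{"tx":0,"ty":0,"tz":1,"roll":0,"hand":0},{"tx":0,"ty":0,"tz":1,"roll":0,"hand":0}]' 
python3 - <<'E'
from h import *
plan([(40,-40)],.015,3.8)
c=cam('top','t7.png');cam('side','s7.png')
cv2.imwrite('pics/t7c.png',cv2.resize(c['pixels'][150:320,80:260],None,fx=3.4,fy=3.4))
E
```

```text
t: 7.48
tool_pos: [0.5787, 0.1487, 0.2012]
ee_rot: [0.158, 0.987, -0.001, -0.002]
contact_force: [0.4, -0.8, -0.8]
opening: 0.146
t: 7.65
tool_pos: [0.5788, 0.148, 0.1811]
ee_rot: [0.157, 0.988, -0.001, -0.002]
contact_force: [-0.1, 0.0, -0.9]
opening: 0.149
t7.65 rel now [ 39.3 -45. ] tipz 0.1006 yaw 161.9 f [-0.1  0.  -0.9] open 14.0
(40, -40) n 1 each tx 0.09 ty 0.50
tz total 8.56
```

View pics/t7c.png

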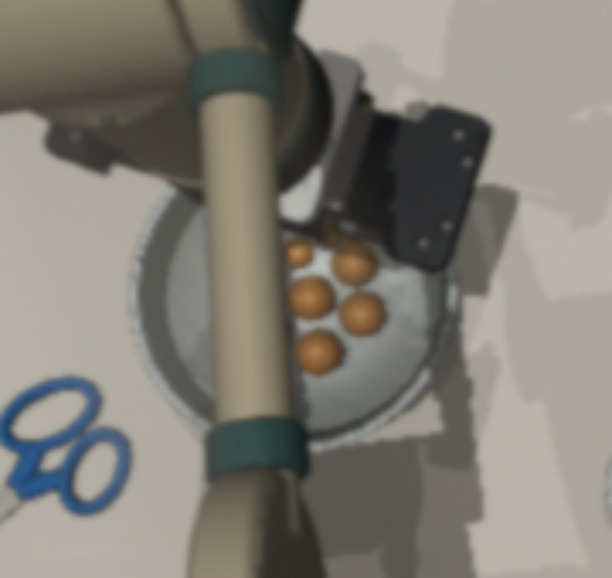

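View pics/s7.png

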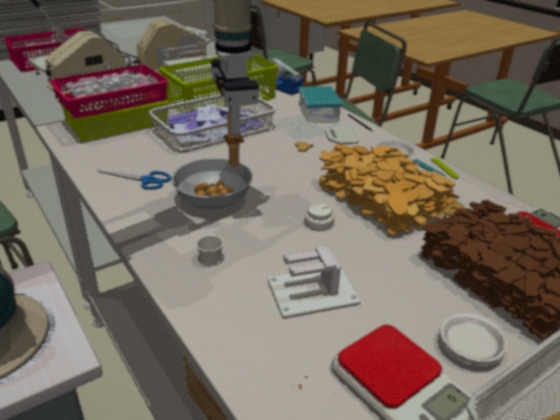

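```bash
python3 -m jog '[{"tx":0.1,"ty":0.35,"tz":2.5,"roll":0,"hand":0},{"tx":0,"ty":0,"tz":2.5,"roll":0,"hand":0},{"tx":0,"ty":0,"tz":2,"roll":0,"hand":0},{"tx":0,"ty":0,"tz":1.4,"roll":0,"hand":0},{"tx":0,"ty":0,"tz":0,"roll":0,"hand":0}]' 
python3 - <<'E'
from h import *
plan([(42,-25),(46,-5),(43,15),(33,33),(15,44),(-5,45),(-25,38),(-38,20),(-42,0)],.012,2)
c=cam('side')
cv2.imwrite('pics/s8c.png',cv2.resize(c['pixels'][90:230,140:290],None,fx=4,fy=4,interpolation=cv2.INTER_CUBIC))
E
```

```text
t: 8.17
tool_pos: [0.5738, 0.1512, 0.0975]
ee_rot: [0.16, 0.987, 0.001, -0.006]
contact_force: [-3.7, 4.1, -0.3]
opening: 0.147
t8.17 rel now [ 34.3 -41.8] tipz 0.0170 yaw 161.6 f [-3.7  4.1 -0.3] open 13.8
(42, -25) n 1 each tx -0.20 ty 1.84
(46, -5) n 2 each tx 0.13 ty 1.01
(43, 15) n 2 each tx 0.46 ty 0.90
(33, 33) n 2 each tx 0.76 ty 0.70
(15, 44) n 2 each tx 1.03 ty 0.24
(-5, 45) n 2 each tx 0.96 ty -0.27
(-25, 38) n 2 each tx 0.84 ty -0.65
(-38, 20) n 2 each tx 0.33 ty -1.06
(-42, 0) n 2 each tx -0.13 ty -1.01
tz total 0.50
```

View pics/s8c.png

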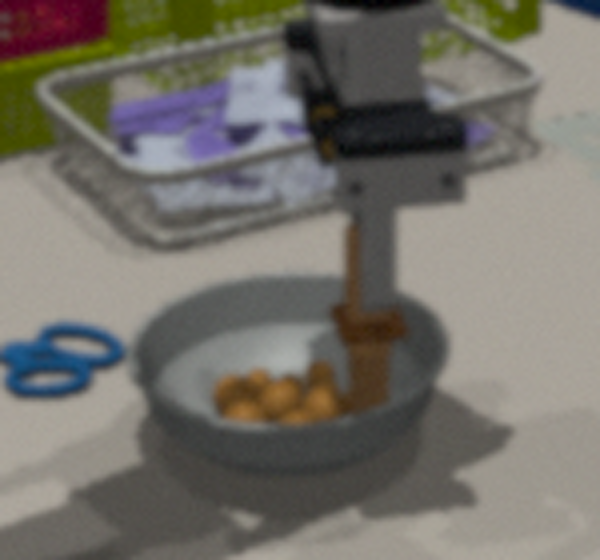

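```bash
python3 -m jog '[{"tx":0.5,"ty":0.5,"tz":0,"roll":0,"hand":0},{"tx":0.25,"ty":1.2,"tz":0.4,"roll":0,"hand":0},{"tx":0,"ty":0,"tz":0,"roll":0,"hand":0}]' 
python3 - <<'E'
from h import *
plan([(42,-5),(38,15),(29,30),(13,39),(-5,40),(-25,33),(-36,20),(-40,0)],.012,2)
c=cam('side')
cv2.imwrite('pics/s9c.png',cv2.resize(c['pixels'][90:230,140:290],None,fx=4,fy=4,interpolation=cv2.INTER_CUBIC))
E
```

```text
t: 8.47
tool_pos: [0.5775, 0.1703, 0.0961]
ee_rot: [0.158, 0.987, 0.001, 0.0]
contact_force: [0.3, -0.6, -0.3]
opening: 0.145
t8.47 rel now [ 38.  -22.7] tipz 0.0156 yaw 161.8 f [ 0.3 -0.6 -0.3] open 13.7
(42, -5) n 1 each tx 0.18 ty 1.80
(38, 15) n 2 each tx 0.50 ty 0.89
(29, 30) n 1 each tx 1.32 ty 1.14
(13, 39) n 1 each tx 1.80 ty 0.36
(-5, 40) n 1 each tx 1.74 ty -0.47
(-25, 33) n 2 each tx 0.84 ty -0.64
(-36, 20) n 1 each tx 0.64 ty -1.58
(-40, 0) n 2 each tx -0.12 ty -1.01
tz total 0.36
```

View pics/s9c.png

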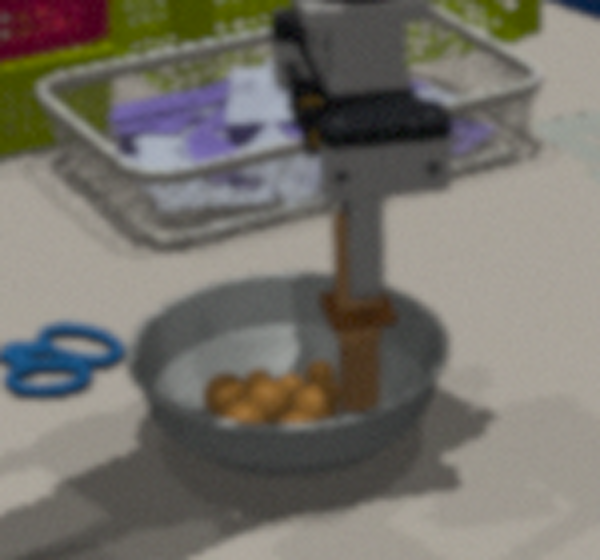

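```bash
python3 -m jog '[{"tx":0.2,"ty":1.7,"tz":0.3,"roll":0,"hand":0},{"tx":0.5,"ty":0.9,"tz":0,"roll":0,"hand":0},{"tx":0.5,"ty":0.9,"tz":0,"roll":0,"hand":0},{"tx":1.3,"ty":1.1,"tz":0,"roll":0,"hand":0},{"tx":1.8,"ty":0.35,"tz":0,"roll":0,"hand":0}]' 
python3 -m jog '[{"tx":1.75,"ty":-0.45,"tz":0,"roll":0,"hand":0},{"tx":0.85,"ty":-0.65,"tz":0,"roll":0,"hand":0},{"tx":0.85,"ty":-0.65,"tz":0,"roll":0,"hand":0},{"tx":0,"ty":0,"tz":0,"roll":0,"hand":0}]' 
python3 - <<'E'
from h import *
plan([(-36,20),(-40,0)],.012,2)
c=cam('side')
cv2.imwrite('pics/s10c.png',cv2.resize(c['pixels'][90:230,140:290],None,fx=4,fy=4,interpolation=cv2.INTER_CUBIC))
c=cam('top','t10.png');cv2.imwrite('pics/t10c.png',cv2.resize(c['pixels'][150:320,80:260],None,fx=3.4,fy=3.4))
E
```

```text
t: 8.93
tool_pos: [0.5514, 0.2257, 0.0939]
ee_rot: [0.157, 0.988, -0.005, -0.0]
contact_force: [-2.9, -13.0, 6.9]
opening: 0.149
t: 9.27
tool_pos: [0.5171, 0.2215, 0.0963]
ee_rot: [0.157, 0.988, -0.001, 0.005]
contact_force: [3.6, -6.1, 4.6]
opening: 0.149
t9.27 rel now [-22.4  28.5] tipz 0.0158 yaw 162.0 f [ 3.6 -6.1  4.6] open 14.0
(-36, 20) n 1 each tx 1.03 ty -1.23
(-40, 0) n 2 each tx -0.12 ty -1.01
tz total 0.38
```

View pics/s10c.png

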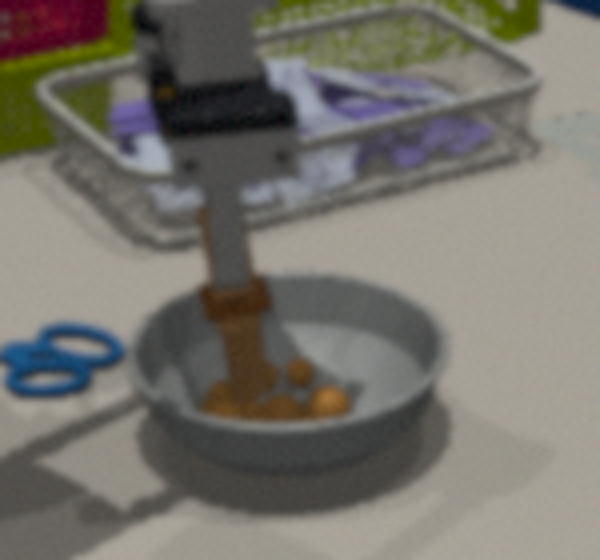

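View pics/t10c.png

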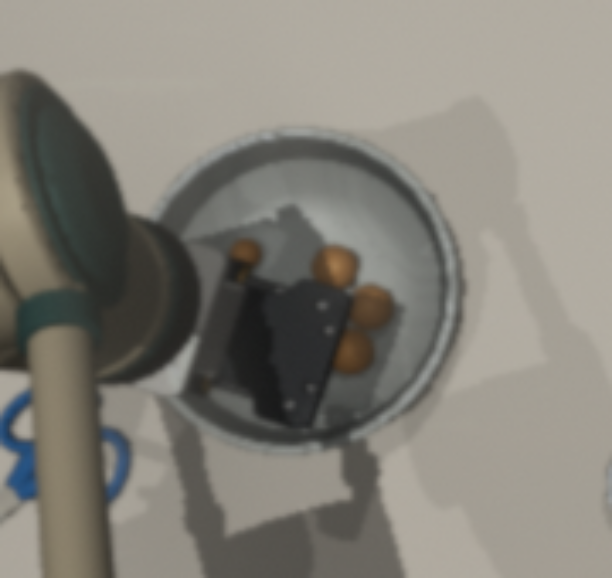

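```bash
python3 -m jog '[{"tx":0.3,"ty":-0.8,"tz":0,"roll":0,"hand":0},{"tx":0.3,"ty":-0.8,"tz":0,"roll":0,"hand":0},{"tx":0,"ty":-0.8,"tz":0,"roll":0,"hand":0},{"tx":0,"ty":0,"tz":0,"roll":0,"hand":0}]'  60
python3 -m jog '[{"tx":0,"ty":0,"tz":-2.5,"roll":0,"hand":0},{"tx":0,"ty":0,"tz":-3,"roll":0,"hand":0},{"tx":0,"ty":0,"tz":-3,"roll":0,"hand":0},{"tx":0,"ty":0,"tz":-2,"roll":0,"hand":0},{"tx":0,"ty":0,"tz":0,"roll":0,"hand":0}]' 
python3 - <<'E'
from h import *
plan([(-36,20),(-40,0)],.012,2)
c=cam('side')
cv2.imwrite('pics/s11c.png',cv2.resize(c['pixels'][70:230,140:290],None,fx=3.7,fy=3.7,interpolation=cv2.INTER_CUBIC))
c=cam('top','t11.png');cv2.imwrite('pics/t11c.png',cv2.resize(c['pixels'][150:320,80:260],None,fx=3.4,fy=3.4))
E
```

```text
t: 9.7
tool_pos: [0.505, 0.2018, 0.0957]
ee_rot: [0.158, 0.987, 0.001, 0.005]
contact_force: [5.3, -3.0, 3.4]
opening: 0.147
t: 10.12
tool_pos: [0.5023, 0.2038, 0.2027]
ee_rot: [0.158, 0.987, 0.002, 0.003]
contact_force: [0.6, -0.1, -1.4]
opening: 0.147
t10.12 rel now [-37.2  10.8] tipz 0.1222 yaw 161.8 f [ 0.6 -0.1 -1.4] open 13.8
(-36, 20) n 1 each tx 0.17 ty 0.91
(-40, 0) n 2 each tx -0.12 ty -1.01
tz total 11.02
```

View pics/s11c.png

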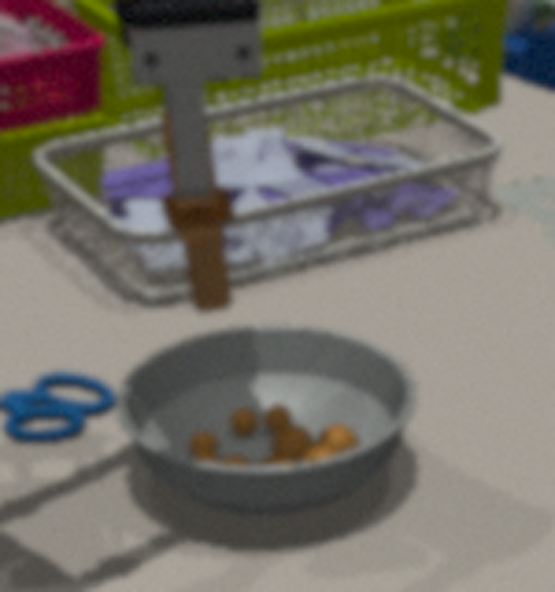

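View pics/t11c.png

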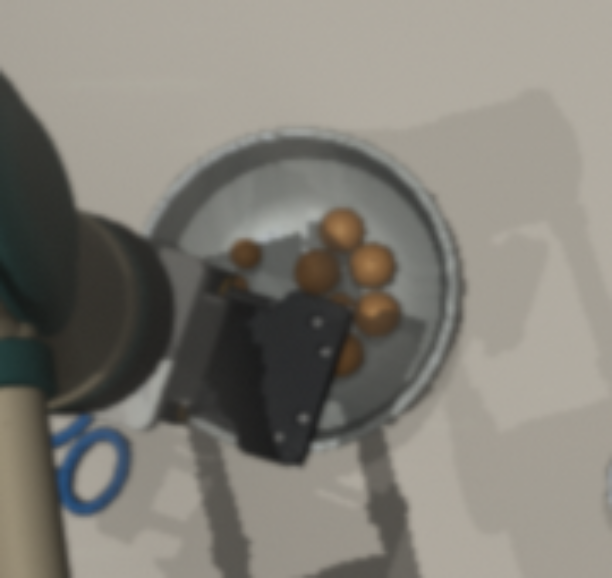

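```bash
python3 -m jog '[{"tx":4,"ty":0.5,"tz":0,"roll":0,"hand":0},{"tx":4,"ty":0.5,"tz":0,"roll":0,"hand":0},{"tx":4,"ty":0.5,"tz":0,"roll":0,"hand":0},{"tx":2,"ty":0,"tz":0,"roll":0,"hand":0},{"tx":0,"ty":0,"tz":0,"roll":0,"hand":0}]' 
python3 - <<'E'
from h import *
plan([(-36,20),(-40,0)],.012,3.8)
c=cam('side','s12.png')
c=cam('top','t12.png');balls(c,'b12.png')
E
```

```text
t: 10.63
tool_pos: [0.3659, 0.2608, 0.1961]
ee_rot: [0.156, 0.988, -0.001, -0.004]
contact_force: [-0.7, -0.3, -0.5]
opening: 0.147
t10.63 rel now [-173.6   67.8] tipz 0.1156 yaw 162.0 f [-0.7 -0.3 -0.5] open 13.8
(-36, 20) n 4 each tx -3.64 ty -0.07
(-40, 0) n 1 each tx -0.24 ty -2.03
tz total 10.36
L 5 max gap 222 [(40, -18, 11.5), (18, -37, 11.9), (15, -4, 11.9), (-11, -39, 11.9), (-35, -17, 12.1)]
s 5 max gap 169 [(27, 40, 7.3), (6, 48, 7.2), (-7, -16, 7.4), (-30, 34, 7.6), (-40, 12, 7.9)]
```

View pics/b12.png

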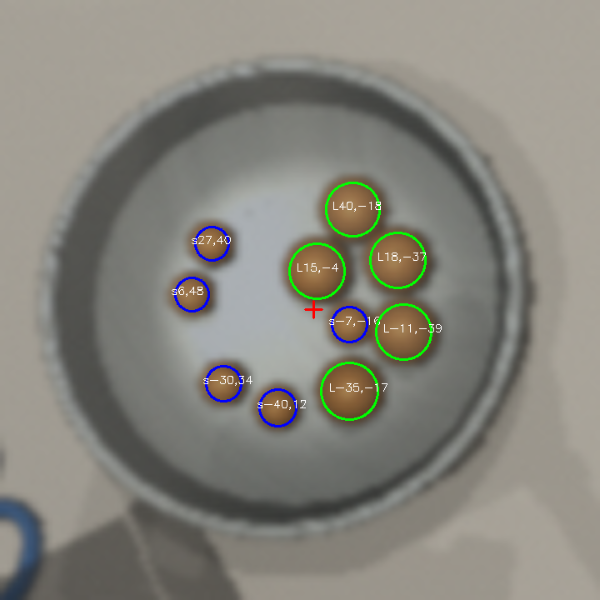

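View pics/s12.png

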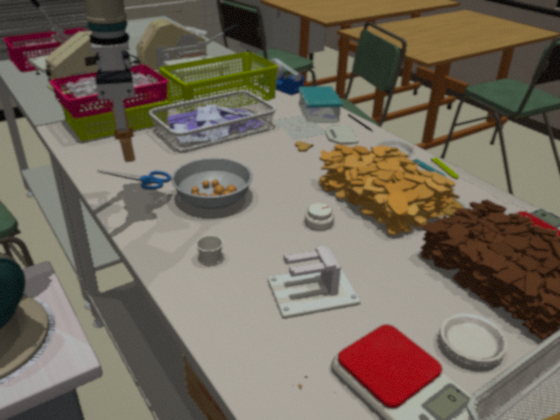

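```bash
python3 - <<'E'
from h import *
c=cam('side','s13.png');x0,y0=80,70
im=cv2.resize(c['pixels'][y0:y0+110,x0:x0+100],None,fx=5,fy=5,interpolation=cv2.INTER_CUBIC)
st=arm.sense();M=R.from_quat(st['ee_rot']).as_matrix();p=st['tool_pos']
g=p-.0188*M[:,2]
def d(deg,col):
    a=np.radians(deg); ax=-M[:,2]*np.cos(a)+M[:,0]*np.sin(a) # up axis; tip leans -toolx for +deg
    wx=M[:,0]*np.cos(a)+M[:,2]*np.sin(a)
    for k in(-1,1):
        a0=g-ax*.098*1+wx*.012*k; a1=g-ax*.048+wx*.012*k
        q=[tuple(int(v) for v in ((proj(c,t)-[x0,y0]+.5)*5)) for t in(a0,a1)]
        cv2.line(im,q[0],q[1],col,1)
d(0,(0,255,0));d(8,(255,0,0));d(12,(255,0,255))
cv2.imwrite('pics/s13c.png',im)
E
```

```text
(no output)
```

View pics/s13c.png

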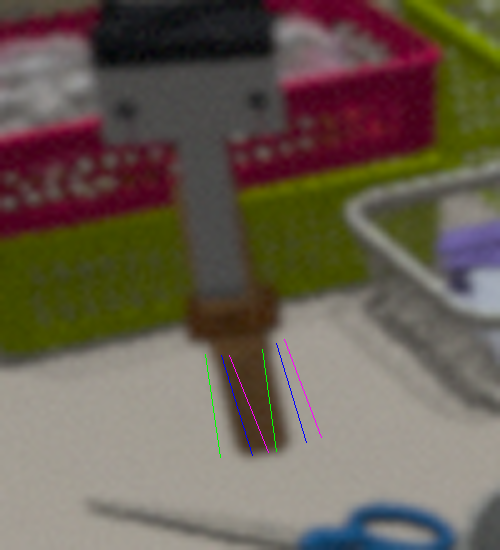

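```bash
python3 -m jog '[{"tx":0,"ty":0,"tz":0,"roll":-6,"hand":0},{"tx":0,"ty":0,"tz":0,"roll":-6,"hand":0},{"tx":0,"ty":0,"tz":0,"roll":-6,"hand":0},{"tx":0,"ty":0,"tz":0,"roll":0,"hand":0}]' 
python3 -c "
from h import *
plan([(-4,-57)],.017,3.8)"
```

```text
t: 11.12
tool_pos: [0.3738, 0.2602, 0.1976]
ee_rot: [0.002, 1.0, -0.0, -0.0]
contact_force: [-0.4, -0.0, -0.5]
opening: 0.147
t11.12 rel now [-165.7   67.2] tipz 0.1171 yaw 179.8 f [-0.4 -0.  -0.5] open 13.8
(-4, -57) n 6 each tx -2.70 ty -2.06
tz total 10.01
```

```bash
python3 -m jog '[{"tx":-2.7,"ty":-2.06,"tz":0,"roll":0,"hand":0},{"tx":-2.7,"ty":-2.06,"tz":0,"roll":0,"hand":0},{"tx":-2.7,"ty":-2.06,"tz":0,"roll":0,"hand":0},{"tx":-2.7,"ty":-2.06,"tz":0,"roll":0,"hand":0},{"tx":-2.7,"ty":-2.06,"tz":0,"roll":0,"hand":0}]' 
python3 -m jog '[{"tx":-2.5,"ty":-1.9,"tz":1,"roll":0,"hand":0},{"tx":0,"ty":0,"tz":1.5,"roll":0,"hand":0},{"tx":0,"ty":0,"tz":0.5,"roll":0,"hand":0},{"tx":0,"ty":0,"tz":0,"roll":0,"hand":0}]' 
python3 - <<'E'
from h import *
plan([(-4,-57)],.017,3.8)
c=cam('side');x0,y0=140,60
im=cv2.resize(c['pixels'][60:230,140:290],None,fx=3.5,fy=3.5,interpolation=cv2.INTER_CUBIC)
cv2.imwrite('pics/s14c.png',im)
c=cam('top');cv2.imwrite('pics/t14c.png',cv2.resize(c['pixels'][150:320,80:260],None,fx=3.4,fy=3.4))
E
```

```text
t: 11.53
tool_pos: [0.5091, 0.1555, 0.1978]
ee_rot: [0.004, 1.0, -0.0, -0.0]
contact_force: [0.5, 0.1, -1.3]
opening: 0.148
t: 11.87
tool_pos: [0.5311, 0.1373, 0.1661]
ee_rot: [0.003, 1.0, -0.0, -0.003]
contact_force: [-0.3, 0.1, -0.7]
opening: 0.145
t11.87 rel now [ -8.4 -55.7] tipz 0.0856 yaw 179.6 f [-0.3  0.1 -0.7] open 13.7
(-4, -57) n 1 each tx -0.44 ty -0.13
tz total 6.86
```

View pics/s14c.png

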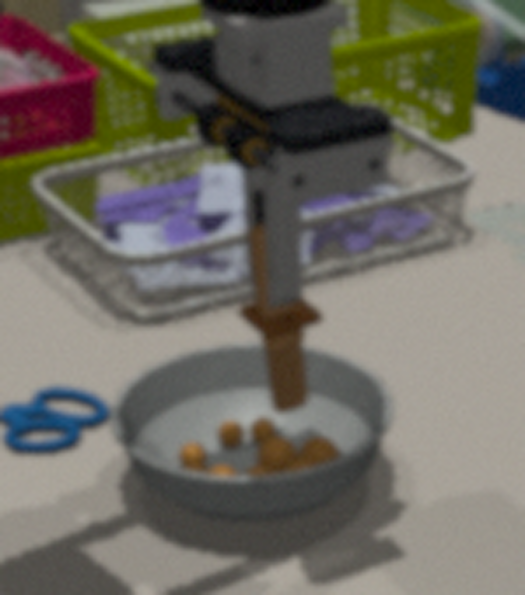

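View pics/t14c.png

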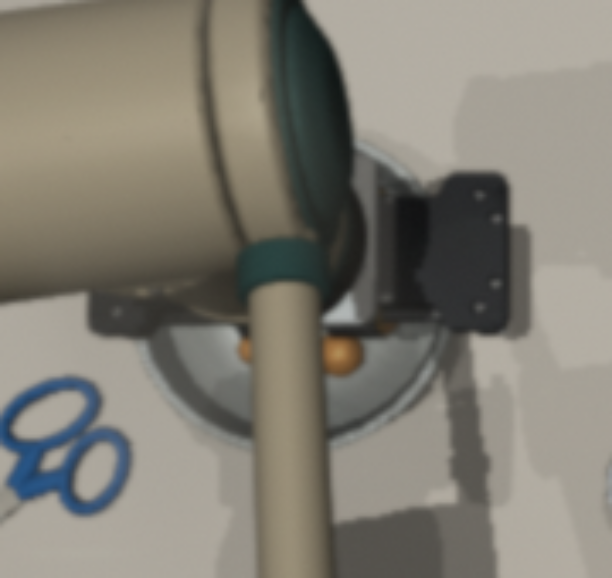

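```bash
python3 -m jog '[{"tx":-0.4,"ty":0,"tz":1.7,"roll":0,"hand":0},{"tx":0,"ty":0,"tz":2,"roll":0,"hand":0},{"tx":0,"ty":0,"tz":1.5,"roll":0,"hand":0},{"tx":0,"ty":0,"tz":1.4,"roll":0,"hand":0},{"tx":0,"ty":0,"tz":0,"roll":0,"hand":0}]' 
python3 - <<'E'
from h import *
plan([(-4,-57)],.017,3.8)
c=cam('side');x0,y0=140,60
im=cv2.resize(c['pixels'][60:230,140:290],None,fx=3.5,fy=3.5,interpolation=cv2.INTER_CUBIC)
cv2.imwrite('pics/s15c.png',im)
E
```

```text
t: 12.38
tool_pos: [0.5341, 0.1388, 0.101]
ee_rot: [0.001, 1.0, -0.0, -0.002]
contact_force: [-0.4, -1.1, -0.7]
opening: 0.147
t12.38 rel now [ -5.4 -54.2] tipz 0.0205 yaw 179.8 f [-0.4 -1.1 -0.7] open 13.8
(-4, -57) n 1 each tx -0.14 ty -0.28
tz total 0.35
```

View pics/s15c.png

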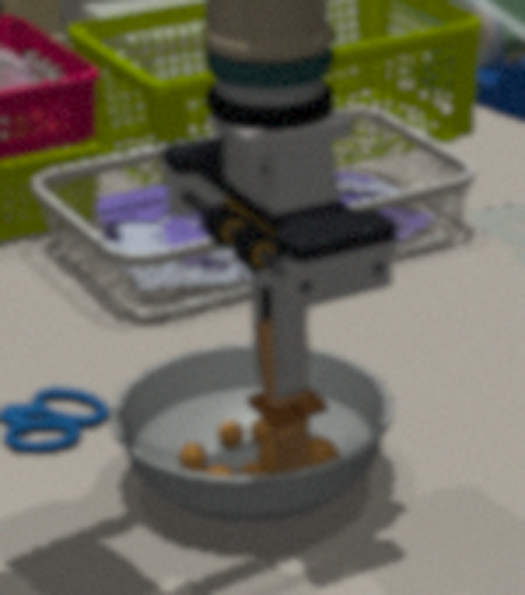

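```bash
python3 -m jog '[{"tx":0,"ty":1.0,"tz":0.2,"roll":0,"hand":0},{"tx":-0.2,"ty":1.0,"tz":0.3,"roll":0,"hand":0},{"tx":-0.3,"ty":1.0,"tz":0,"roll":0,"hand":0},{"tx":-0.3,"ty":1.2,"tz":0,"roll":0,"hand":0},{"tx":0,"ty":1.2,"tz":0,"roll":0,"hand":0}]' 
python3 -m jog '[{"tx":0,"ty":1.0,"tz":0,"roll":0,"hand":0},{"tx":0,"ty":0.5,"tz":0,"roll":0,"hand":0},{"tx":0,"ty":0,"tz":0,"roll":0,"hand":0}]' 
python3 - <<'E'
from h import *
plan([(-4,-57)],.017,3.8)
c=cam('side');x0,y0=140,60
im=cv2.resize(c['pixels'][60:230,140:290],None,fx=3.5,fy=3.5,interpolation=cv2.INTER_CUBIC)
cv2.imwrite('pics/s16c.png',im)
c=cam('top');cv2.imwrite('pics/t16c.png',cv2.resize(c['pixels'][150:320,80:260],None,fx=3.4,fy=3.4))
E
```

```text
t: 12.85
tool_pos: [0.5455, 0.1939, 0.0981]
ee_rot: [0.002, 1.0, 0.0, 0.001]
contact_force: [-0.1, -0.1, 0.1]
opening: 0.147
t: 13.1
tool_pos: [0.5442, 0.209, 0.0974]
ee_rot: [0.001, 1.0, 0.0, 0.0]
contact_force: [0.6, -0.4, -0.8]
opening: 0.146
t13.10 rel now [ 4.7 16. ] tipz 0.0169 yaw 179.9 f [ 0.6 -0.4 -0.8] open 13.7
(-4, -57) n 2 each tx 0.43 ty -3.65
tz total -0.01
```

View pics/s16c.png

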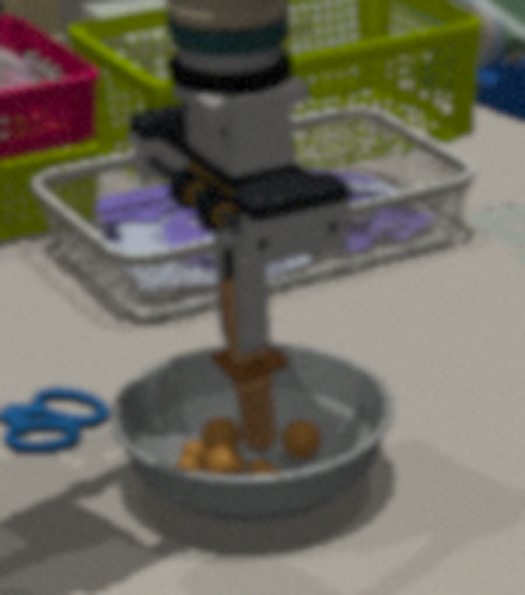

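View pics/t16c.png

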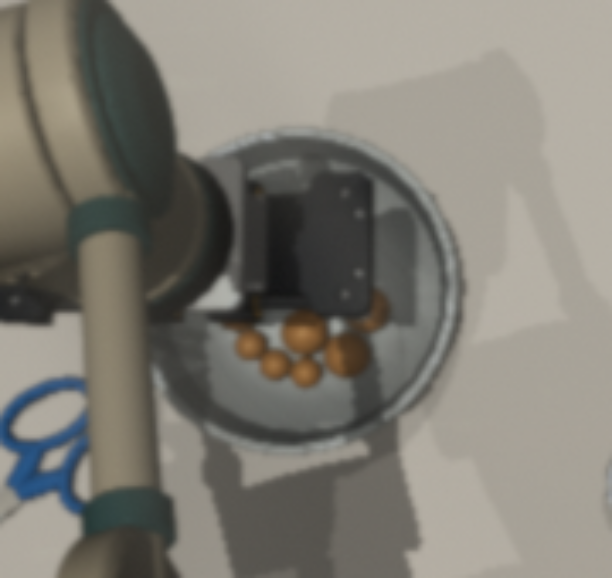

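```bash
python3 -m jog '[{"tx":0,"ty":0,"tz":-2,"roll":0,"hand":0},{"tx":0,"ty":0,"tz":-3,"roll":0,"hand":0},{"tx":0,"ty":0,"tz":-3,"roll":0,"hand":0},{"tx":1,"ty":0,"tz":-2,"roll":0,"hand":0},{"tx":4,"ty":1,"tz":0,"roll":0,"hand":0}]' 
python3 -m jog '[{"tx":4,"ty":1,"tz":0,"roll":0,"hand":0},{"tx":4,"ty":1,"tz":0,"roll":0,"hand":0},{"tx":4,"ty":1,"tz":0,"roll":0,"hand":0},{"tx":1,"ty":0,"tz":0,"roll":0,"hand":0},{"tx":0,"ty":0,"tz":0,"roll":0,"hand":0}]' 
python3 - <<'E'
from h import *
plan([(-4,-57)],.017,3.8)
c=cam('top');balls(c,'b17.png')
E
```

```text
t: 13.62
tool_pos: [0.5024, 0.2167, 0.202]
ee_rot: [0.004, 1.0, 0.001, 0.007]
contact_force: [0.2, 2.0, -0.3]
opening: 0.145
t: 14.03
tool_pos: [0.3614, 0.2474, 0.1978]
ee_rot: [0.001, 1.0, -0.0, -0.0]
contact_force: [0.3, 0.1, -0.4]
opening: 0.148
t14.03 rel now [-178.1   54.4] tipz 0.1173 yaw 179.9 f [ 0.3  0.1 -0.4] open 14.0
(-4, -57) n 6 each tx -2.90 ty -1.85
tz total 10.03
L 5 max gap 113 [(41, 7, 11.4), (-6, 43, 11.9), (-8, -34, 11.7), (-22, 2, 12.2), (-35, -22, 12.1)]
s 5 max gap 146 [(22, 26, 7.3), (-1, -10, 7.3), (-28, 36, 7.9), (-40, 22, 7.9), (-44, 3, 8.0)]
```

View pics/b17.png

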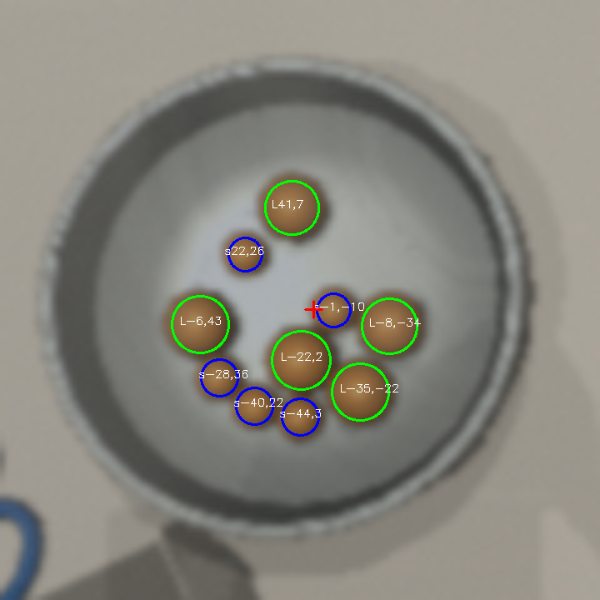

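```bash
python3 -m jog '[{"tx":-4,"ty":-1,"tz":0,"roll":0,"hand":0},{"tx":-4,"ty":-1,"tz":0,"roll":0,"hand":0},{"tx":-4,"ty":-1,"tz":0,"roll":0,"hand":0},{"tx":-2,"ty":0,"tz":0,"roll":0,"hand":0},{"tx":0,"ty":0,"tz":0,"roll":0,"hand":0}]' 
python3 -m jog '[{"tx":0,"ty":0,"tz":0,"roll":0,"hand":0},{"tx":0,"ty":0,"tz":0,"roll":0,"hand":0},{"tx":0,"ty":0,"tz":0,"roll":0,"hand":0},{"tx":0,"ty":0,"tz":0,"roll":0,"hand":0}]' 
python3 - <<'E'
from h import *
plan([(-36,20)],.012,3.8)
to(.4196,-.1671,.2)
c=cam('top');cv2.imwrite('pics/t18c.png',cv2.resize(c['pixels'][150:320,80:260],None,fx=3.4,fy=3.4))
E
```

```text
t: 14.5
tool_pos: [0.5121, 0.2156, 0.1965]
ee_rot: [0.004, 1.0, -0.0, 0.002]
contact_force: [1.0, 0.3, -0.7]
opening: 0.148
t: 14.83
tool_pos: [0.5035, 0.2174, 0.1976]
ee_rot: [0.001, 1.0, 0.0, -0.0]
contact_force: [0.3, -0.2, -0.1]
opening: 0.148
t14.83 rel now [-36.   24.4] tipz 0.1171 yaw 179.8 f [ 0.3 -0.2 -0.1] open 13.9
(-36, 20) n 1 each tx 0.00 ty -0.44
tz total 10.51
t14.83 tcp [0.5035 0.2174 0.1976] toolx yaw 179.83 tilt 0.01 tool delta cm [  8.28 -38.48  -0.24] f [ 0.3 -0.2 -0.1] m [ 0.07  0.01 -0.02] open mm 13.9
```

View pics/t18c.png

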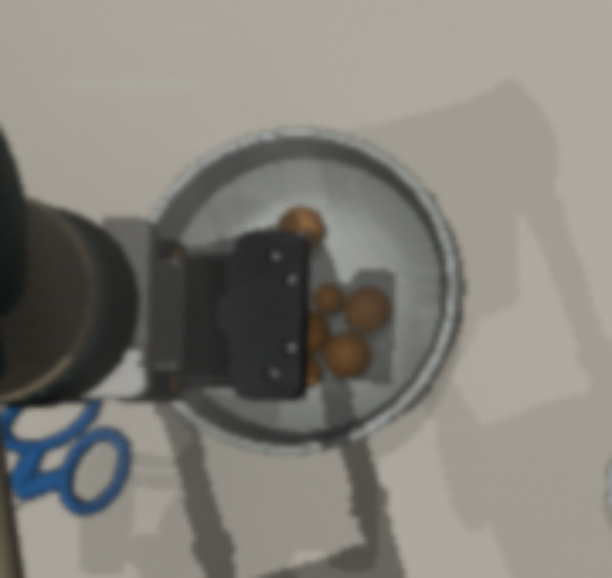

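```bash
python3 -m jog '[{"tx":0,"ty":0,"tz":0,"roll":6,"hand":0},{"tx":0,"ty":0,"tz":0,"roll":6,"hand":0},{"tx":0,"ty":0,"tz":0,"roll":6,"hand":0},{"tx":0,"ty":0,"tz":0,"roll":0,"hand":0}]' 
python3 -c "
from h import *
to(.4196,-.1671,.2)"
```

```text
t: 15.22
tool_pos: [0.5037, 0.2177, 0.1979]
ee_rot: [0.159, 0.987, 0.0, 0.0]
contact_force: [0.2, -0.0, -0.3]
opening: 0.148
t15.22 tcp [0.5037 0.2177 0.1979] toolx yaw 161.76 tilt 0.04 tool delta cm [ -4.06 -39.18  -0.22] f [ 0.2 -0.  -0.3] m [-0.03 -0.01  0.03] open mm 13.9
```

```bash
python3 -m jog '[{"tx":-0.4,"ty":-3.9,"tz":0,"roll":0,"hand":0},{"tx":-0.4,"ty":-3.9,"tz":0,"roll":0,"hand":0},{"tx":-0.4,"ty":-3.9,"tz":0,"roll":0,"hand":0},{"tx":-0.4,"ty":-3.9,"tz":0,"roll":0,"hand":0},{"tx":-0.4,"ty":-3.9,"tz":0,"roll":0,"hand":0}]' 
python3 -m jog '[{"tx":-0.4,"ty":-3.9,"tz":0,"roll":0,"hand":0},{"tx":-0.4,"ty":-3.9,"tz":0,"roll":0,"hand":0},{"tx":-0.4,"ty":-3.9,"tz":0,"roll":0,"hand":0},{"tx":-0.4,"ty":-3.9,"tz":0,"roll":0,"hand":0},{"tx":-0.4,"ty":-3,"tz":0,"roll":0,"hand":0}]' 
python3 -m jog '[{"tx":0,"ty":0,"tz":0,"roll":0,"hand":0},{"tx":0,"ty":0,"tz":0,"roll":0,"hand":0}]' 
python3 - <<'E'
from h import *
to(.522,-.2004,.1103)
c=cam('side','s20.png');x0,y0=180,110
im=cv2.resize(c['pixels'][y0:y0+150,x0:x0+150],None,fx=4,fy=4,interpolation=cv2.INTER_CUBIC)
st=arm.sense();M=R.from_quat(st['ee_rot']).as_matrix();p=st['tool_pos']
g=p-.0188*M[:,2]
def d(deg,col):
    a=np.radians(deg); ax=-M[:,2]*np.cos(a)+M[:,0]*np.sin(a)
    wx=M[:,0]*np.cos(a)+M[:,2]*np.sin(a)
    for k in(-1,1):
        a0=g-ax*.098+wx*.012*k; a1=g-ax*.048+wx*.012*k
        q=[tuple(int(v) for v in ((proj(c,t)-[x0,y0]+.5)*4)) for t in(a0,a1)]
        cv2.line(im,q[0],q[1],col,1)
d(0,(0,255,0));d(5,(255,0,0))
cv2.imwrite('pics/s20c.png',im)
c=cam('top');balls(c,'b20.png')
E
```

```text
t: 15.63
tool_pos: [0.4614, 0.0248, 0.1978]
ee_rot: [0.156, 0.988, -0.0, 0.0]
contact_force: [0.7, -1.0, -0.2]
opening: 0.146
t: 16.05
tool_pos: [0.4222, -0.1592, 0.198]
ee_rot: [0.157, 0.988, -0.001, 0.0]
contact_force: [0.2, -1.2, -1.4]
opening: 0.146
t: 16.22
tool_pos: [0.4229, -0.158, 0.1977]
ee_rot: [0.159, 0.987, 0.0, 0.0]
contact_force: [0.3, 0.7, 0.1]
opening: 0.144
t16.22 tcp [ 0.4229 -0.158   0.1977] toolx yaw 161.74 tilt 0.03 tool delta cm [-10.73  -0.93   8.74] f [0.3 0.7 0.1] m [ 0.    0.07 -0.06] open mm 13.6
L 4 max gap 202 [(-6, 43, 11.9), (-8, -34, 11.6), (-22, 2, 12.2), (-35, -22, 12.2)]
s 6 max gap 107 [(42, 8, 11.2), (22, 26, 7.3), (-1, -10, 7.3), (-28, 36, 7.7), (-40, 22, 7.9), (-45, 3, 8.0)]
```

View pics/s20c.png

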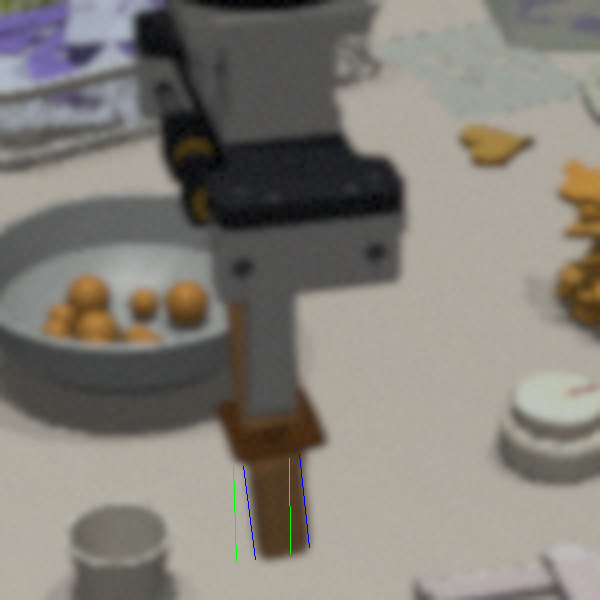

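View pics/b20.png

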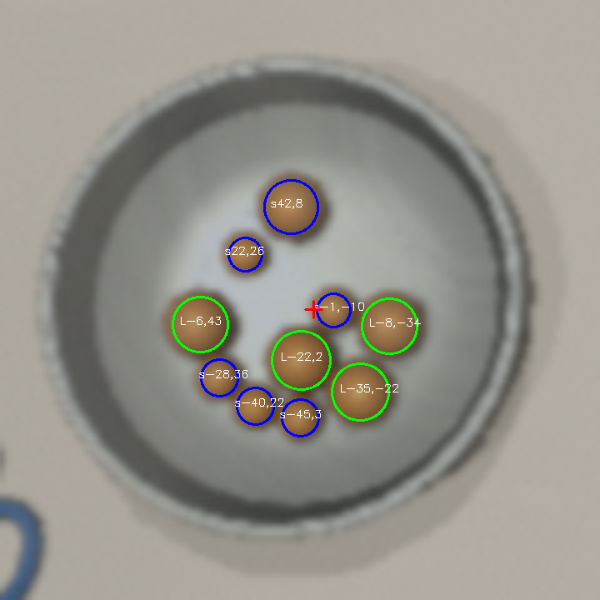

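```bash
python3 -m jog '[{"tx":0,"ty":-0.9,"tz":2,"roll":0,"hand":0},{"tx":0,"ty":0,"tz":2.5,"roll":0,"hand":0},{"tx":0,"ty":0,"tz":2.5,"roll":0,"hand":0},{"tx":0,"ty":0,"tz":1.6,"roll":0,"hand":0},{"tx":0,"ty":0,"tz":0,"roll":0,"hand":0}]' 
python3 - <<'E'
from h import *
to(.522,-.2004,.1113)
c=cam('side');x0,y0=220,170
im=cv2.resize(c['pixels'][y0:y0+150,x0:x0+170],None,fx=4,fy=4,interpolation=cv2.INTER_CUBIC)
cv2.imwrite('pics/s21c.png',im)
E
```

```text
t: 16.73
tool_pos: [0.4183, -0.1624, 0.1086]
ee_rot: [0.156, 0.988, 0.002, -0.003]
contact_force: [-0.3, 0.9, -1.6]
opening: 0.147
t16.73 tcp [ 0.4183 -0.1624  0.1086] toolx yaw 162.00 tilt 0.42 tool delta cm [-11.04  -0.41  -0.35] f [-0.3  0.9 -1.6] m [0.04 0.03 0.  ] open mm 13.8
```

View pics/s21c.png

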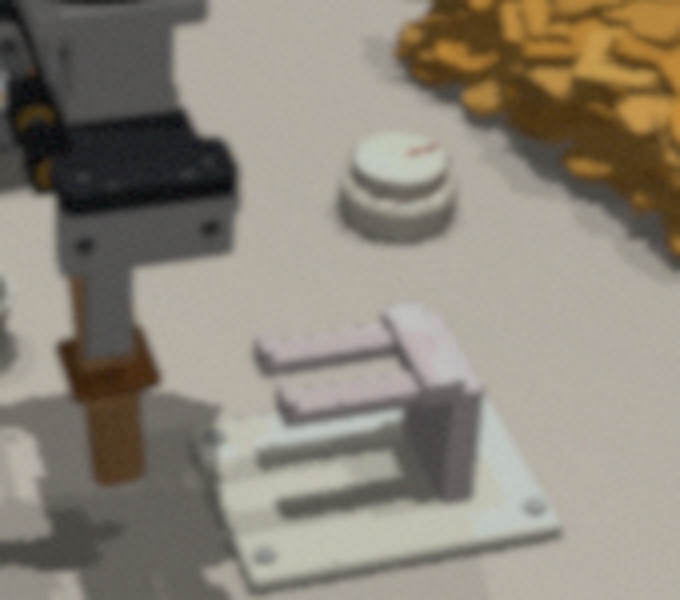

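```bash
python3 -m jog '[{"tx":0,"ty":-0.25,"tz":-0.2,"roll":0,"hand":0},{"tx":0,"ty":0,"tz":0,"roll":0,"hand":0},{"tx":0,"ty":0,"tz":0,"roll":0,"hand":0},{"tx":0,"ty":0,"tz":0,"roll":0,"hand":0}]' 
python3 -c "
from h import *
to(.522,-.2004,.1113)"
```

```text
t: 17.12
tool_pos: [0.4206, -0.1683, 0.1146]
ee_rot: [0.158, 0.987, -0.0, 0.001]
contact_force: [0.5, 0.1, -0.6]
opening: 0.145
t17.12 tcp [ 0.4206 -0.1683  0.1146] toolx yaw 161.82 tilt 0.14 tool delta cm [-10.64   0.11   0.35] f [ 0.5  0.1 -0.6] m [0.01 0.01 0.03] open mm 13.6
```

```bash
python3 -m jog '[{"tx":-1,"ty":0.1,"tz":0.1,"roll":0,"hand":0},{"tx":-1.5,"ty":0,"tz":0.1,"roll":0,"hand":0},{"tx":-1.5,"ty":0,"tz":0,"roll":0,"hand":0},{"tx":-1,"ty":0,"tz":0,"roll":0,"hand":0},{"tx":0,"ty":0,"tz":0,"roll":0,"hand":0}]' 
python3 - <<'E'
from h import *
to(.522,-.2004,.1113)
c=cam('side');x0,y0=220,170
im=cv2.resize(c['pixels'][y0:y0+150,x0:x0+170],None,fx=4,fy=4,interpolation=cv2.INTER_CUBIC)
cv2.imwrite('pics/s22c.png',im)
E
```

```text
t: 17.53
tool_pos: [0.4704, -0.1839, 0.1116]
ee_rot: [0.158, 0.987, -0.0, 0.001]
contact_force: [-0.3, 0.7, -1.3]
opening: 0.147
t17.53 tcp [ 0.4704 -0.1839  0.1116] toolx yaw 161.81 tilt 0.16 tool delta cm [-5.42  0.04  0.05] f [-0.3  0.7 -1.3] m [-0.02 -0.02  0.01] open mm 13.8
```

View pics/s22c.png

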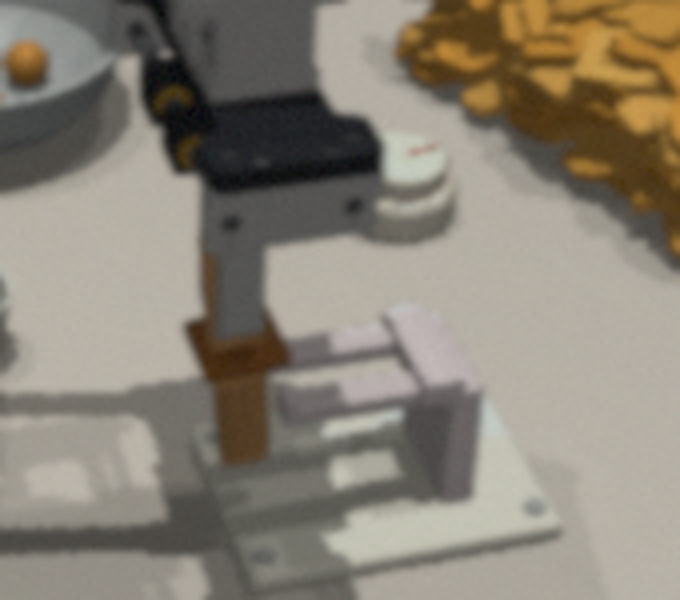

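```bash
python3 -m jog '[{"tx":-1,"ty":0,"tz":0,"roll":0,"hand":0},{"tx":-1.5,"ty":0,"tz":0,"roll":0,"hand":0},{"tx":-1.5,"ty":0,"tz":0,"roll":0,"hand":0},{"tx":-1.1,"ty":0,"tz":0,"roll":0,"hand":0},{"tx":0,"ty":0,"tz":0,"roll":0,"hand":0}]' 
python3 - <<'E'
from h import *
to(.522,-.2004,.0935)
c=cam('side');x0,y0=220,170
im=cv2.resize(c['pixels'][y0:y0+150,x0:x0+170],None,fx=4,fy=4,interpolation=cv2.INTER_CUBIC)
cv2.imwrite('pics/s23c.png',im)
E
```

```text
t: 18.0
tool_pos: [0.5182, -0.1995, 0.1115]
ee_rot: [0.158, 0.987, -0.0, 0.001]
contact_force: [0.3, 0.3, -1.3]
opening: 0.144
t18.00 tcp [ 0.5182 -0.1995  0.1115] toolx yaw 161.80 tilt 0.12 tool delta cm [-0.38  0.04  1.8 ] f [ 0.3  0.3 -1.3] m [-0.02  0.    0.01] open mm 13.5
```

View pics/s23c.png

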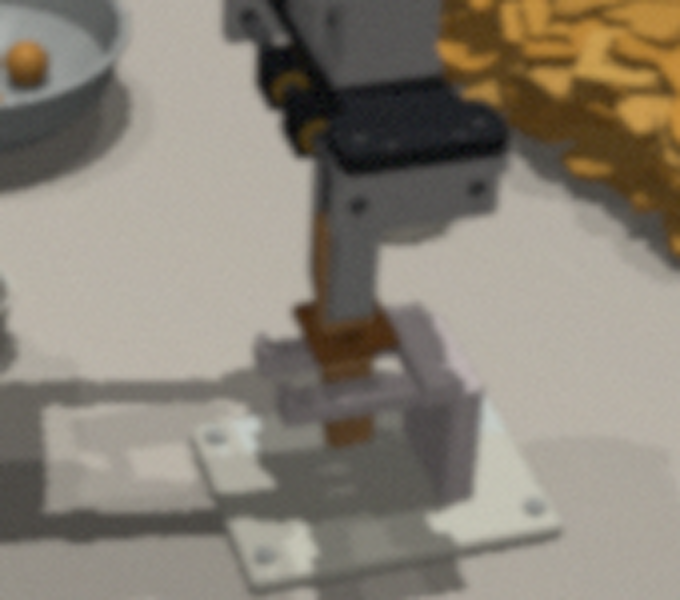

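```bash
python3 -m jog '[{"tx":0,"ty":0,"tz":0.7,"roll":0,"hand":0},{"tx":0,"ty":0,"tz":0.5,"roll":0,"hand":0},{"tx":0,"ty":0,"tz":0.2,"roll":0,"hand":0},{"tx":0,"ty":0,"tz":0.1,"roll":0,"hand":0},{"tx":0,"ty":0,"tz":0,"roll":0,"hand":0}]' 
python3 -m jog '[{"tx":0,"ty":0,"tz":0.2,"roll":0,"hand":0},{"tx":0,"ty":0,"tz":0,"roll":0,"hand":0}]' 20
python3 - <<'E'
from h import *
to(.522,-.2004,.0935)
c=cam('side');x0,y0=220,170
im=cv2.resize(c['pixels'][y0:y0+150,x0:x0+170],None,fx=4,fy=4,interpolation=cv2.INTER_CUBIC)
cv2.imwrite('pics/s24c.png',im)
E
```

```text
t: 18.47
tool_pos: [0.5154, -0.1983, 0.096]
ee_rot: [0.158, 0.987, 0.0, -0.001]
contact_force: [-1.1, 0.4, -0.0]
opening: 0.152
t: 18.63
tool_pos: [0.5161, -0.1987, 0.0945]
ee_rot: [0.158, 0.987, -0.0, 0.0]
contact_force: [0.0, 0.5, 0.1]
opening: 0.147
t18.63 tcp [ 0.5161 -0.1987  0.0945] toolx yaw 161.80 tilt 0.03 tool delta cm [-0.62  0.02  0.1 ] f [0.  0.5 0.1] m [ 0.03 -0.03 -0.05] open mm 13.8
```

View pics/s24c.png

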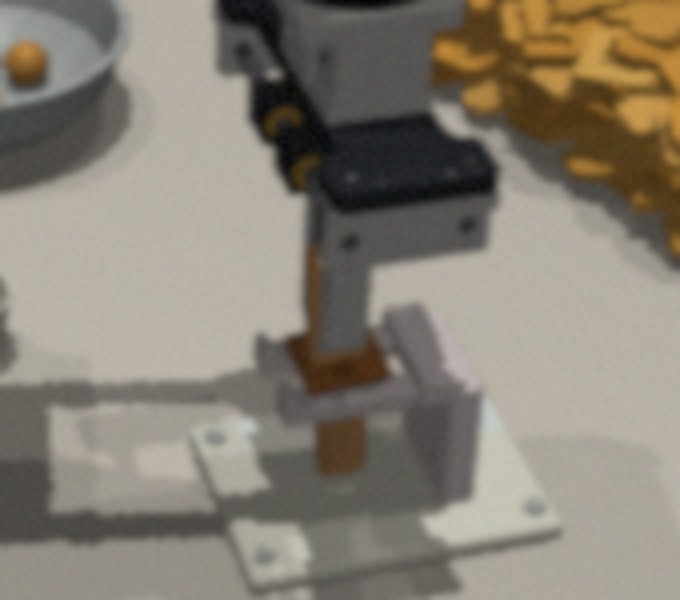

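```bash
python3 -m jog '[{"tx":-0.3,"ty":0,"tz":0,"roll":0,"hand":0},{"tx":0,"ty":0,"tz":0.15,"roll":0,"hand":0},{"tx":0,"ty":0,"tz":0.15,"roll":0,"hand":0},{"tx":0,"ty":0,"tz":0,"roll":0,"hand":0}]' 15
python3 -c "
from h import *
to(.522,-.2004,.0935)"
```

```text
t: 19.02
tool_pos: [0.5205, -0.2001, 0.0935]
ee_rot: [0.158, 0.987, -0.0, 0.002]
contact_force: [0.0, -0.0, 9.0]
opening: 0.143
t19.02 tcp [ 0.5205 -0.2001  0.0935] toolx yaw 161.79 tilt 0.22 tool delta cm [-0.15  0.01 -0.  ] f [ 0. -0.  9.] m [ 0.25  0.19 -0.01] open mm 13.5
```

```bash
python3 -m jog '[{"tx":0,"ty":0,"tz":0,"roll":0,"hand":0},{"tx":0,"ty":0,"tz":0,"roll":0,"hand":0},{"tx":0,"ty":0,"tz":0,"roll":0,"hand":1.8},{"tx":0,"ty":0,"tz":0,"roll":0,"hand":3},{"tx":0,"ty":0,"tz":0,"roll":0,"hand":5}]' 4
python3 -m jog '[{"tx":0,"ty":0,"tz":0,"roll":0,"hand":5},{"tx":0,"ty":0,"tz":0,"roll":0,"hand":5},{"tx":0,"ty":0,"tz":0,"roll":0,"hand":5},{"tx":0,"ty":0,"tz":0,"roll":0,"hand":5}]'
python3 - <<'E'
from h import *
to(.522,-.2004,.0935)
c=cam('side');x0,y0=220,170
im=cv2.resize(c['pixels'][y0:y0+150,x0:x0+170],None,fx=4,fy=4,interpolation=cv2.INTER_CUBIC)
cv2.imwrite('pics/s25c.png',im)
E
```

```text
t: 19.43
tool_pos: [0.5184, -0.1993, 0.0909]
ee_rot: [0.158, 0.987, 0.0, -0.001]
contact_force: [0.2, 0.5, 0.2]
opening: 0.297
t: 19.77
tool_pos: [0.5188, -0.1995, 0.0913]
ee_rot: [0.158, 0.987, 0.0, -0.0]
contact_force: [0.1, -0.2, 0.8]
opening: 0.526
t19.77 tcp [ 0.5188 -0.1995  0.0913] toolx yaw 161.80 tilt 0.02 tool delta cm [-0.33  0.01 -0.22] f [ 0.1 -0.2  0.8] m [-0.01 -0.05  0.01] open mm 49.4
```

View pics/s25c.png

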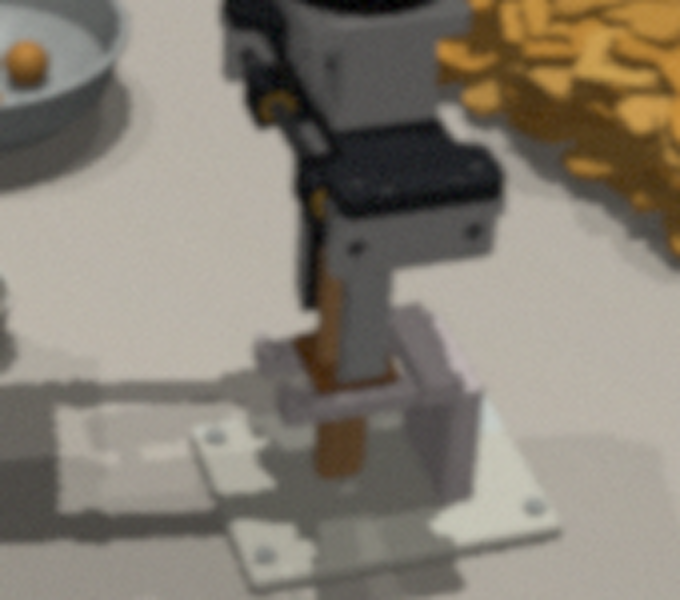

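Released and upright. Raise straight up and back away.

```bash
python3 -m jog '[{"tx":0,"ty":0,"tz":-1.5,"roll":0,"hand":5},{"tx":0,"ty":0,"tz":-2.5,"roll":0,"hand":5},{"tx":0,"ty":0,"tz":-3,"roll":0,"hand":5},{"tx":0,"ty":0,"tz":-3,"roll":0,"hand":5},{"tx":0,"ty":0,"tz":-2,"roll":0,"hand":5}]' 
python3 -m jog '[{"tx":4,"ty":0,"tz":0,"roll":0,"hand":5},{"tx":4,"ty":0,"tz":0,"roll":0,"hand":5},{"tx":4,"ty":0,"tz":0,"roll":0,"hand":5},{"tx":4,"ty":0,"tz":0,"roll":0,"hand":5},{"tx":0,"ty":0,"tz":0,"roll":0,"hand":5}]' 
python3 - <<'E'
from h import *
to(.522,-.2004,.0935)
c=cam('side');x0,y0=220,170
cv2.imwrite('pics/s26c.png',cv2.resize(c['pixels'][y0:y0+150,x0:x0+170],None,fx=4,fy=4,interpolation=cv2.INTER_CUBIC))
c=cam('top','t26.png');balls(c,'b26.png')
cv2.imwrite('pics/t26c.png',cv2.resize(c['pixels'][160:310,300:440],None,fx=4,fy=4,interpolation=cv2.INTER_CUBIC))
for n in('cup','timer'):
  r=cams.search_frame(n,'top')[:1]; print(n,[w(c,q['location']).round(3) for q in r])
E
```

```text
t: 20.23
tool_pos: [0.5197, -0.2, 0.2143]
ee_rot: [0.158, 0.987, -0.001, 0.002]
contact_force: [0.5, -0.8, 0.0]
opening: 0.533
t: 20.65
tool_pos: [0.3592, -0.1456, 0.2108]
ee_rot: [0.158, 0.987, 0.001, -0.003]
contact_force: [-0.8, 0.4, 0.1]
opening: 0.531
t20.65 tcp [ 0.3592 -0.1456  0.2108] toolx yaw 161.78 tilt 0.40 tool delta cm [-17.26  -0.12  11.61] f [-0.8  0.4  0.1] m [ 0.02 -0.03  0.01] open mm 49.9
L 5 max gap 114 [(41, 7, 11.4), (-6, 43, 11.9), (-8, -34, 11.5), (-22, 2, 12.5), (-35, -22, 12.2)]
s 5 max gap 146 [(22, 26, 7.3), (-1, -10, 7.3), (-28, 36, 7.9), (-40, 22, 7.9), (-45, 3, 8.0)]
cup [array([ 0.426, -0.011,  0.014])]
timer [array([ 0.685, -0.029,  0.037])]
```

View pics/s26c.png

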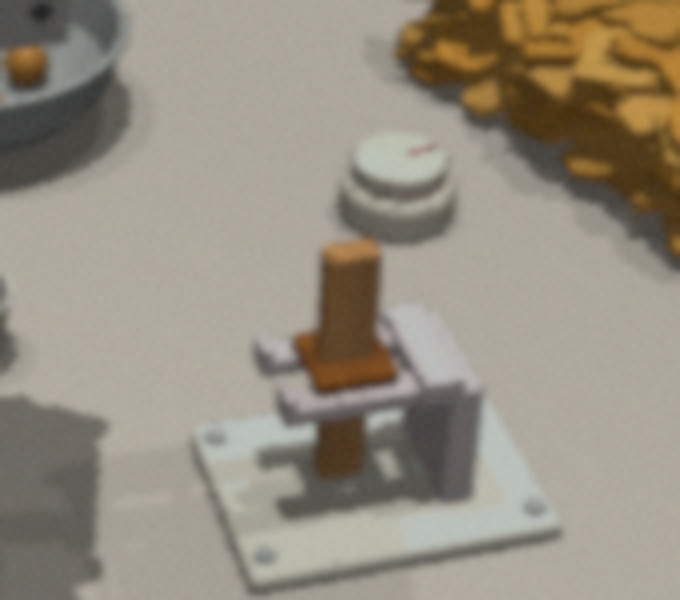

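View pics/t26c.png

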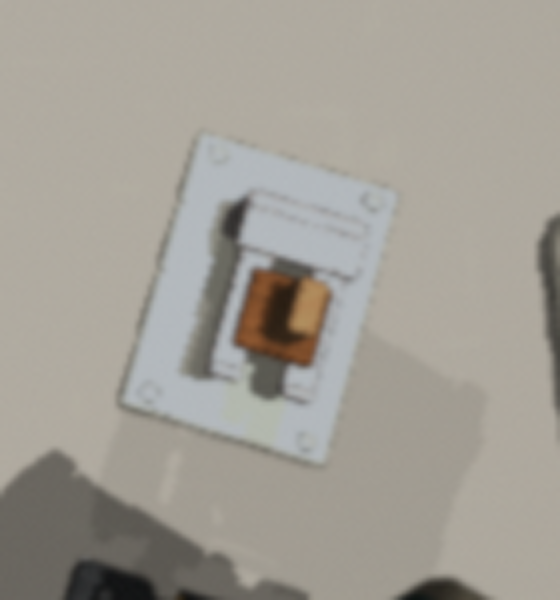

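View pics/b26.png

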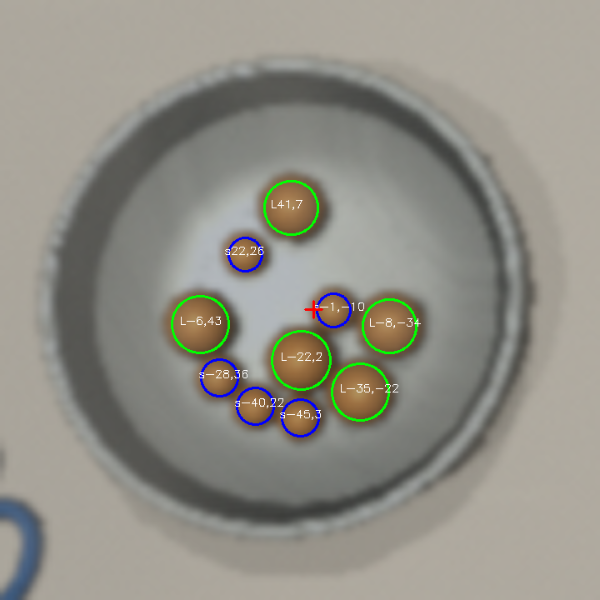

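```bash
python3 - <<'E'
from h import *
ims=[]
for n in('top','side'):
    c=cam(n); b=proj(c,[*BOWL,.03]); x0,y0=int(b[0])-58,int(b[1])-58
    im=cv2.resize(c['pixels'][y0:y0+116,x0:x0+116],(400,400),interpolation=cv2.INTER_CUBIC)
    for r,z,col in((.092,.06,(0,0,255)),(.089,.06,(0,255,0)),(.05,.005,(255,0,0))):
        q=[(proj(c,[BOWL[0]+r*np.cos(a),BOWL[1]+r*np.sin(a),z])-[x0,y0]+.5)*400/116 for a in np.linspace(0,6.29,60)]
        cv2.polylines(im,[np.int32(q)],True,col,1)
    ims.append(im)
cv2.imwrite('pics/rim.png',np.hstack(ims))
E
```

```text
(no output)
```

View pics/rim.png

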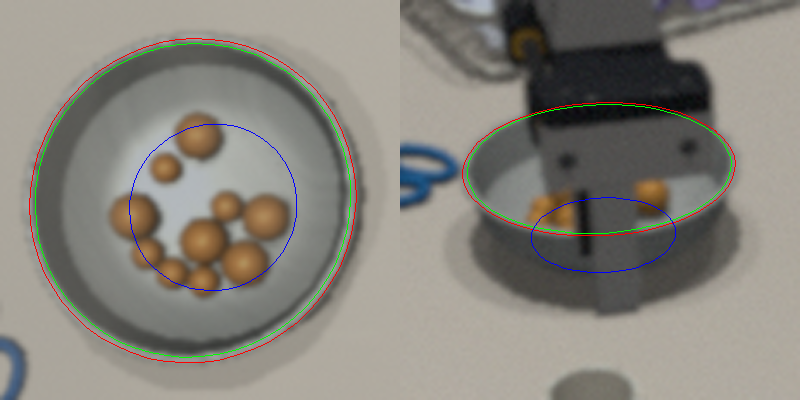

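```bash
python3 -c "
from h import *
print(arm.job_done())"
```

```text
the job is handed in; nothing more can be done
None
```

The job is handed in at about 21 s of the 72 s. I took the paddle from the fork, stirred with two sweeps, and held it over the bowl. I then hung it back, upright by eye, with its shank in the slot and its collar on the prongs. No verdict was reported.

**Last checks**
- **Balls:** all ten are in the bowl, every centre within about 46 mm of its middle. Seen from the middle, the widest angle without a large ball is 114° and without a small one 146°, so every half holds both kinds.
- **Margin:** the tightest cut leaves the nearest small ball about 4 mm past the dividing line. I found the bowl's centre to about 2 mm, and its drawn outline matched the rim in both pictures.
- **Paddle:** by eye in both views, within about 2 mm of where it hung at the start.
- **Cup and timer:** both within about 4 mm of their first readings, which is the detector's own accuracy.

**What went wrong or disagreed**
- The blade rubbed the bowl wall once, at about 5 N. In the first sweep the wrist force reached about 13 N at the readings, well below the 120 N limit.
- That sweep turned the paddle about 5° in the grip. I raised the grip to 60 N, and after release the paddle hung upright again.
- In one picture my ball detector called a large ball small, because its size lay near the threshold. The earlier and later pictures had it right.

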